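# Change round the tile, the float and the bit case

### The job

The rinsed white tile is lying on the wire draining rack, the blue case is in the way on the black scoring pad, and the wet yellow float has been put in the front (lower) tray of the steel caddy; change all three round, using the empty terracotta floor tile as the free spot to set one aside on the way. Finish with the white tile glazed face up on the scoring pad ready to be scored, the float standing on its face on the draining rack to drip, and the case lid up in the caddy's front tray, each lying flat, in the middle of its place and lengthwise along it. Leave the white-lidded jar and the small green tin where they stand.

Things in the scene. Friction and masses are not known exactly. Their poses are not given: they have to be found in the camera images.
- tile_mid (a point): White tile, loose: glazed ceramic with a clay-coloured back, 130 (x) by 64 (y) by 10 (z) mm, about 0.2 kg, glaze up. This point is its centre, 5 mm above its underside; x along its length, z up out of the glaze. Starts on the wire rack, lengthwise within 9 degrees. Take it across its 64 mm width.
- case_mid (a point): Case, loose: shut hard plastic case, grey below, blue lid, black strap with a steel press stud at its -x end; 140 (x) by 64 (y) by 36 (z) mm, 0.17 to 0.36 kg. This point is its centre, 18 mm above its underside; x along its length, z up through the lid. Starts on the scoring pad, lengthwise within 9 degrees. Take it across its 64 mm width.
- float_grip (a point): Yellow float, loose: dark rubber face 180 (x) by 80 (y) mm under a yellow plate, together 14 mm thick; above, along x, a yellow bar handle 126 long, 28 wide (y), 26 mm tall, 25 mm clear of the plate; 0.21 to 0.36 kg. This point is the handle's centre, 52 mm above the face's underside; z up. Starts in the caddy's front tray, lengthwise within 6 degrees. Take it across the handle.
- rack: Draining rack, fixed: steel wires (6 mm thick, 21 mm apart) across a shallow aluminium drip pan, 230 (x, its length) by 150 (y) mm. Origin under its centre, on the bench; things rest on the tops of the wires, 22 mm above the origin, with no rim. A grey bowl stands behind it (+x).
- pad: Scoring pad, fixed: black ribbed rubber 200 (x) by 130 (y) mm on an aluminium plate that shows as a thin edge. Origin under its centre, on the bench; its flat top is 10 mm above the origin. x is its length. A low tub of orange wedges stands behind it (+x).
- caddy: Tiered steel caddy of two trays, fixed. Origin on the bench under the centre of the front (lower) tray: inside 230 (x, its length) by 160 (y) mm, inner floor 7 mm and rim 38 mm above the origin. Behind it, from x = 120 to 290 mm, is the raised back tray, rim 106 mm above the bench, with a carrying handle 190 mm high at x = 282 mm. A rake and a wooden block lie in the back tray.
- slab: The free spot, fixed: a bare terracotta floor tile, 150 by 150 mm, flat top 12 mm above its origin, which lies under its centre on the bench. Empty at the start; a low stack of blue tiles stands behind it (+x), a red pencil lies beside it (+y).
- jar_mid (a point): Milky plastic jar with a white lid, loose, 60 mm across, 80 mm tall, standing nearer the robot than the four places, in front of a gap between two of them. This point is its centre. To be left alone.
- tin_mid (a point): Small round green tin with bright rims, loose, 60 mm across, 70 mm tall, standing nearer the robot than the four places, in front of a gap between two of them. This point is its centre. To be left alone.
Not all that is in view belongs to the job. What is shaped like the part that bears case_mid but red is not meant.

How it is judged:
By the outcome, as a careful person would: the job done as asked, in the order asked, and still so for the second after the job is handed in, with the robot touching nothing.
It also fails if it takes over 125 s, if anything falls off the work surface, if the arm or the gripper's body presses on something with over 40 N, if the wrist force passes 120 N, or if a joint passes its speed limit or range.

### The arm

A 6-joint arm with a two-finger parallel gripper is mounted at the origin on the work surface. World frame = base frame: x ahead of the robot, y to its left, z up, the work surface at z = 0. Lengths are in m, angles in rad, forces in N, time in s.
With the tool pointing down it reaches from about 0.35 to 0.775 m from the base axis. Payload 5.5 kg.
Tool frame: the origin (TCP) lies at the very end of the fingers, on their centre line; the grasp point (between the pads) lies env.grasp_offset behind it (env.grasp_offset is the distance from the TCP to the grasp point, in m); x points along the fingers, y is the direction in which the jaws open and shut, and the axes are right-handed (so a half turn about x gives the same grasp; the last joint's range is limited). The gripper opens to 85 mm and grips with 20 to 120 N. Pads are 22 mm wide; open, the fingers measure 114 mm over their backs; the gripper's body (76 mm by 85 mm) begins 54 mm behind the grasp point. The pads swing forward as they close: fully open they stand 13 mm farther back than shut.
Start: joints at [-1.294, 0.313, 0.046, 1.304, 0, 1.431], TCP at [0.233, -0.526, 0.231] pointing down, gripper open.
Joint ranges: [-2.76, 2.76], [-0.86, 1.69], [-1.03, 1.26], [-2.2, 2.34], [-1.47, 1.5], [-3.14, 3.14]. Speed limits (rad/s): [2.57, 2.57, 3.14, 3.14, 3.14, 3.14].

### API

Orientations are given as a unit quaternion [w, x, y, z].
In Python, from workcell import get_state, viewer, job, env gives the robot as it stands.
- The arm moves only by the tool send_rows, never from a script. Its argument "plan" is a list of rows, each a list of 6 numbers: the shift along the tool's x, y, z in mm, then the turn, a rotation vector about the tool's x, y, z in degrees. A call has exactly 10 rows; each row is the pose to reach, as a shift and turn from the pose commanded when the call began, along the tool's axes at that moment; what a row does not reach only later rows make up. A row lasts 1/8 s, in which the tool goes at most 62.5 mm and 10.7 degrees, less where a joint would pass 70% of its speed; a pose out of reach is approached as far as the arm can. A call with a gripper value outside its range is refused whole. "claw" is the finger opening in mm, from 0 to 85.4, set as the call begins (left out, the last holds). The fingers move at their own pace and stop on an object; "newtons" is the grip in N (left out, the last holds). Time passes only in rows, so rows that repeat a pose let the fingers close, or fill a call up. It gives the time, the measured TCP pose, the force and the opening at its end, in the units of the state.
- get_state(): the state, without advancing time (a new reading comes with each control period).
- viewer.read_camera(name): name is "scene" or "top"; returns a dict with "frame" (480x640x3 uint8, blue, green, red), "mtx" (3x3 intrinsics, pixels), "k1" (the pictures are not rectified: a ray, as slopes to the right and down, at radius r is drawn at 1 + k1 r^2 times it, then the intrinsics apply), "rvec" (rotation vector, rad) and "tvec" (3), from world to camera coordinates, as OpenCV has them. Camera axes: x right, y down, z forward; pixel columns grow to the right and rows downward; lengths in m; the calibration is good to about 2 mm. A picture is of the moment at which its call begins. There is no depth.
- job.hand_in(): hands the job in, once; it reports no verdict.
The state is a dict: "clock": time; "joint_pos": joint angles; "qvel": joint speeds; "tau": joint torques, N m; "tcp_pos": TCP position; "orientation": TCP orientation; "wrist_force": force on the tool from outside, world axes, zero at the start; "ft_torque": the same for the moment, N m; "finger_gap": finger opening in m.
Only numpy, scipy, OpenCV 4.12 (cv2) and the standard library are available. Lean on these libraries where they do the work, as an engineer would, in place of code of your own. Each camera call takes 0.05 s, during which the arm holds its last target.

## Working session

There is one attempt and no reset: what is moved stays moved. The work goes in short steps, Python scripts to look and compute and a tool call to move; the robot and the scene stay as the last step left them, time stands still between calls to the robot, and variables do not carry over. Pictures are saved under pics/ and viewed, and the job is handed in when it is done.

Besides the shell and the picture viewer there is one more tool, called after ">>>" as name([rows], argument=value, ...), one row to a line, values as JSON. send_rows: Moves the arm, as the interface text tells. Its arguments: {"type":"object","properties":{"plan":{"type":"array"},"claw":{"type":"number"},"newtons":{"type":"number"}},"required":["plan"]}

```bash
ls; mkdir -p pics
python3 - <<'E'
from workcell import get_state, viewer, job, env
import cv2
print(get_state(), env.grasp_offset)
for n in("scene","top"):
    c=viewer.read_camera(n); cv2.imwrite(f"pics/{n}0.png",c["frame"]); print(n,c["mtx"],c["k1"],c["rvec"],c["tvec"])
E
```

```text
pics
{'clock': 0.0, 'joint_pos': array([-1.29357785e+00,  3.13988062e-01,  4.49670646e-02,  1.30358653e+00,
        1.88714069e-06,  1.43122446e+00]), 'qvel': array([ 0.00044057, -0.00068588,  0.00077007, -0.00010658,  0.00130915,
        0.00035769]), 'tau': array([-9.86464220e-04, -4.80626070e+01,  2.98534781e+01,  1.92180974e-02,
       -2.53077596e-04,  4.12499986e-06]), 'tcp_pos': array([ 0.23264122, -0.52527688,  0.23041101]), 'orientation': array([-0.14565442, -0.6917643 , -0.14693219,  0.69185105]), 'wrist_force': array([-0.19295495,  0.19175684, -0.07780637]), 'ft_torque': array([ 0.04630193, -0.02343859,  0.06072664]), 'finger_gap': 0.08500276473690654} 0.0187
scene [[494.97827869   0.         324.55422682]
 [  0.         494.97827869 234.34853869]
 [  0.           0.           1.        ]] -0.08324749238667302 [ 1.91024001  1.72122906 -0.59264289] [-0.09330015 -0.2732539   1.5725104 ]
top [[620.24354115   0.         320.84239285]
 [  0.         620.24354115 236.48170371]
 [  0.           0.           1.        ]] 0.05996885870017935 [ 2.17882582 -2.20580334  0.08694674] [0.01779066 0.4332312  1.62439087]
```

View pics/scene0.png

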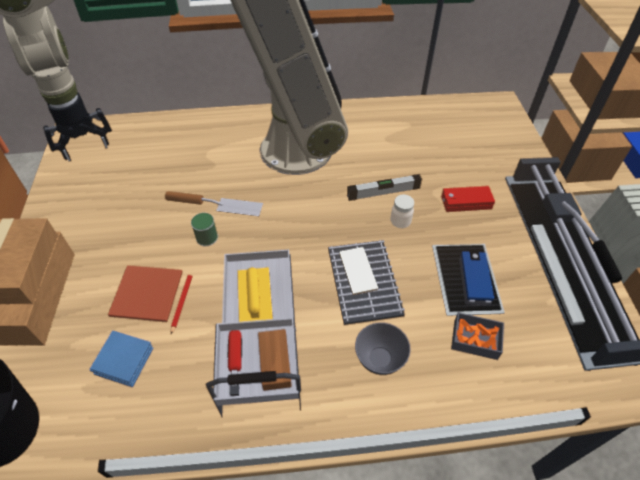

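View pics/top0.png

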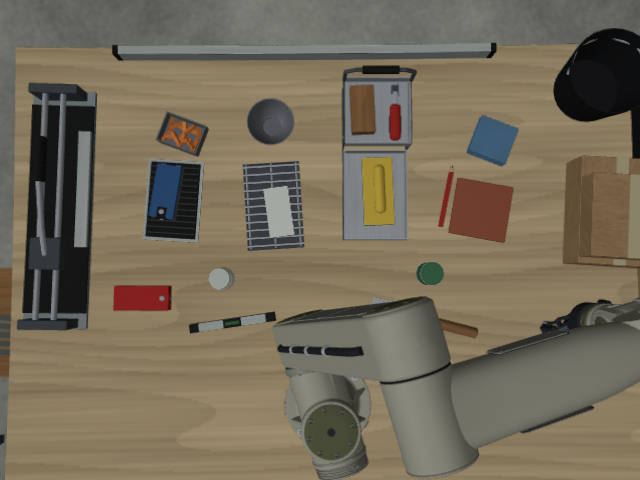

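The top picture shows these, by pixel:
- White tile on the rack at (279,212). The spirit level at (232,322) is a pale distractor.
- Blue case on the pad at (165,192). It could be confused with the red case at (142,298) or the blue tile stack at (493,140).
- Yellow float in the caddy's front tray at (378,190). The red rake at (395,115) and wooden block at (362,108) are in the back tray.
- Empty slab at (481,210), jar at (221,279) and tin at (430,273).

I choose the blue case with the strap, the white tile on the wires and the yellow float.

```bash
cat > h.py <<'E'
import numpy as np, cv2
from workcell import get_state, viewer, job, env
def cam(n):
    return viewer.read_camera(n)
def toplane(c,px,z):
    px=np.asarray(px,float).reshape(-1,1,2)
    u=cv2.undistortPoints(px,c["mtx"],np.array([c["k1"],0,0,0.]))[:,0]
    R=cv2.Rodrigues(c["rvec"])[0]; o=-R.T@c["tvec"].ravel()
    d=np.c_[u,np.ones(len(u))]@R
    return o+d*((z-o[2])/d[:,2])[:,None]
def proj(c,P):
    return cv2.projectPoints(np.asarray(P,float).reshape(-1,1,3),c["rvec"],c["tvec"],c["mtx"],np.array([c["k1"],0,0,0.]))[0][:,0]
def mask(c,lo,hi,box):
    h=cv2.cvtColor(c["frame"],cv2.COLOR_BGR2HSV); m=cv2.inRange(h,lo,hi)
    r=np.zeros_like(m); x0,y0,x1,y1=box; r[y0:y1,x0:x1]=m[y0:y1,x0:x1]
    return r
def rect(c,m,z,close=0):
    if close: m=cv2.morphologyEx(m,cv2.MORPH_CLOSE,np.ones((close,close)))
    cs=cv2.findContours(m,cv2.RETR_EXTERNAL,cv2.CHAIN_APPROX_NONE)[0]
    k=max(cs,key=cv2.contourArea)
    P=toplane(c,k[:,0],z)[:,:2].astype(np.float32)
    (cx,cy),(w,h),a=cv2.minAreaRect(P*1000)
    if w<h: w,h,a=h,w,a+90
    a=(a+90)%180-90
    return np.round([cx,cy,w,h,a],1), k[:,0].min(0),k[:,0].max(0)
E
python3 - <<'E'
from h import *
t=cam("top")
f=t["frame"]
cv2.imwrite("pics/crop1.png",cv2.resize(f[90:260,130:330],None,fx=4,fy=4,interpolation=cv2.INTER_NEAREST)[:600,:800])
cv2.imwrite("pics/crop2.png",cv2.resize(f[60:260,330:530],None,fx=3,fy=3,interpolation=cv2.INTER_NEAREST))
print("tile",rect(t,mask(t,(0,0,190),(180,50,255),(250,175,300,245)),.032,3))
print("case",rect(t,mask(t,(100,100,40),(125,255,255),(140,155,210,245)),.046,3))
print("plate",rect(t,mask(t,(20,100,80),(35,255,255),(340,145,410,245)),.021,3))
print("slab",rect(t,mask(t,(0,80,60),(12,255,255),(446,170,520,250)),.012,3))
print("jar",rect(t,mask(t,(0,0,150),(180,40,255),(200,260,240,295)),.08,3))
print("tin",rect(t,mask(t,(50,60,30),(90,255,255),(410,255,450,295)),.07,3))
E
```

```text
Traceback (most recent call last):
  File "h.py", line 20, in rect
    k=max(cs,key=cv2.contourArea)
ValueError: max() iterable argument is empty
```

View pics/crop1.png

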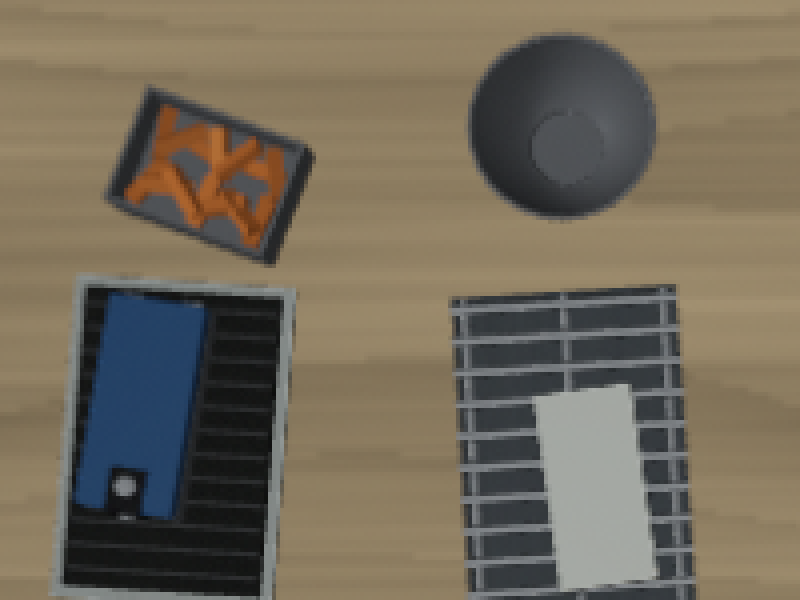

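View pics/crop2.png

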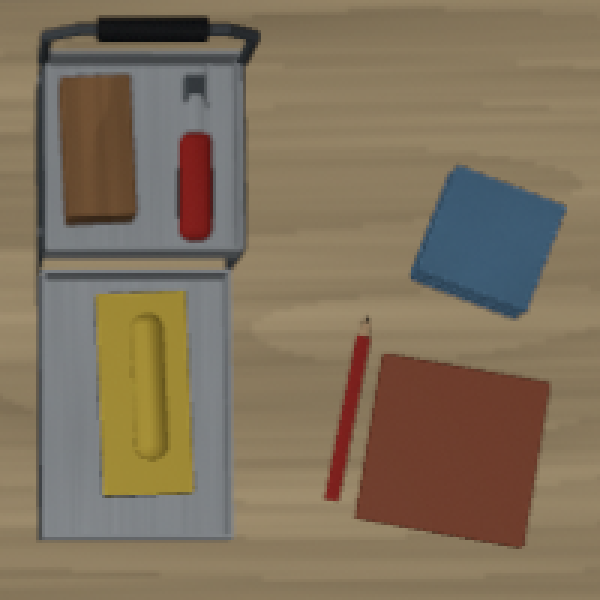

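The crops confirm it: the blue lid with strap and stud at crop1 (125,487), the white tile on the wires at crop1 (595,487), and the float with its bar handle at crop2 (150,385). The slab, at crop2 (453,450), is empty.

Run:
```python
from h import *
t=cam("top")
f=t["frame"]
h=cv2.cvtColor(f,cv2.COLOR_BGR2HSV)
for p in [(279,212),(165,185),(366,200),(380,205),(481,210),(221,275),(430,270),(348,200),(400,200),(200,200),(148,205),(330,220)]: print(p,h[p[1],p[0]])
def tr(n,*a):
    try: print(n,*rect(*a))
    except Exception as e: print(n,e)
tr("tile",t,mask(t,(0,0,140),(180,60,255),(255,175,300,243)),.032,3)
tr("case",t,mask(t,(100,100,40),(125,255,255),(140,155,210,245)),.046,5)
tr("plate",t,mask(t,(20,100,80),(35,255,255),(340,145,410,245)),.021,3)
tr("slab",t,mask(t,(0,80,60),(12,255,255),(446,170,520,250)),.012,3)
tr("jar",t,mask(t,(0,0,130),(180,50,255),(200,260,240,295)),.08,3)
tr("tin",t,mask(t,(50,60,30),(90,255,255),(410,255,450,295)),.07,3)
# pad/rack: non-wood (wood has hue 10-25 sat>60)
nw=cv2.bitwise_not(cv2.inRange(h,(8,55,60),(28,255,255)))
def box(m,b):
    r=np.zeros_like(m);x0,y0,x1,y1=b;r[y0:y1,x0:x1]=m[y0:y1,x0:x1];return r
tr("pad",t,box(nw,(135,156,215,250)),.010,5)
tr("rack",t,box(nw,(235,155,312,257)),.020,7)
cv2.imwrite("pics/nw.png",cv2.resize(nw[60:260,130:530],None,fx=2,fy=2))
cv2.imwrite("pics/rk.png",cv2.resize(f[150:260,230:430],None,fx=4,fy=4,interpolation=cv2.INTER_CUBIC))
```

```text
(279, 212) [ 60   6 168]
(165, 185) [107 162 101]
(366, 200) [ 24 169 160]
(380, 205) [ 24 168 162]
(481, 210) [  7 151 110]
(221, 275) [ 60   8 152]
(430, 270) [ 70 115  84]
(348, 200) [103  13 133]
(400, 200) [105  15 135]
(200, 200) [ 80  10 150]
(148, 205) [60  7 39]
(330, 220) [ 19  78 150]
tile [499.8 123.1 129.1  65.7   6.8] [263 186] [293 237]
case [554.7 414.7 141.   67.3  -9.3] [148 163] [182 219]
plate [ 552.5 -139.3  179.2   79.3    1.3] [362 157] [394 224]
slab [ 499.9 -411.5  149.6  149.5  -11.1] [449 178] [512 242]
jar [326.6 273.   50.7  50.2  62.7] [208 268] [228 289]
tin [ 333.3 -262.    63.7   55.8   89.3] [417 262] [442 284]
pad [535.6 402.2 216.4 147.   -4.4] [142 158] [203 242]
rack [517.2 138.2 229.2 151.9   3. ] [242 161] [304 250]
```

View pics/nw.png

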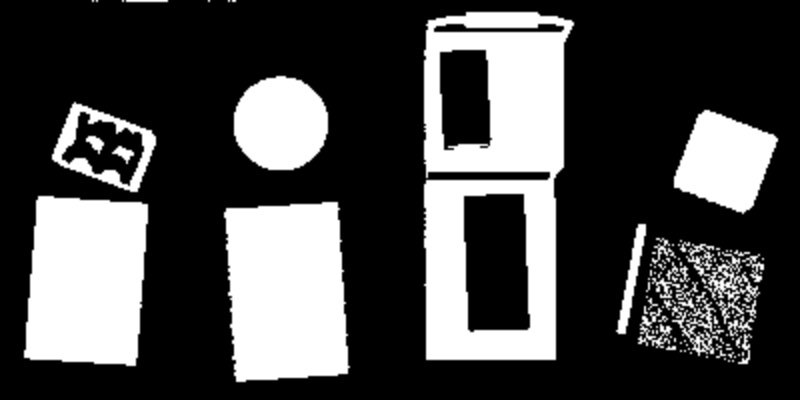

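View pics/rk.png

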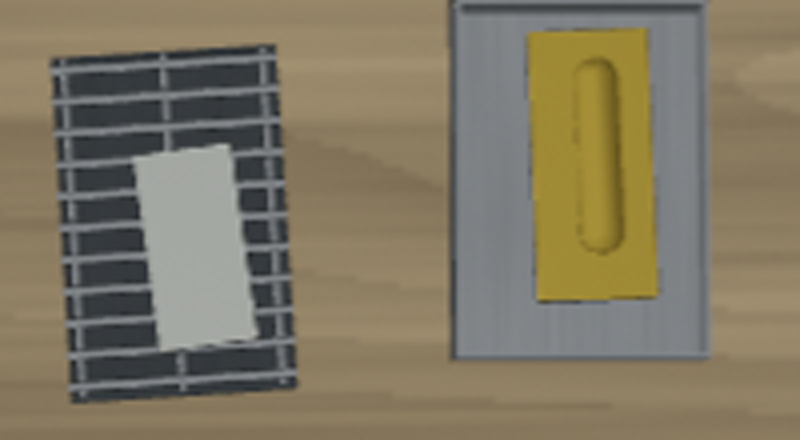

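Run:
```python
from h import *
t=cam("top"); s=cam("scene")
cv2.imwrite("pics/cad.png",cv2.resize(t["frame"][135:250,335:415],None,fx=7,fy=7,interpolation=cv2.INTER_CUBIC)[:,:][:800])
cv2.imwrite("pics/cadf.png",cv2.resize(t["frame"][215:245,335:415],None,fx=10,fy=10,interpolation=cv2.INTER_CUBIC))
cv2.imwrite("pics/cadb.png",cv2.resize(t["frame"][138:165,335:415],None,fx=10,fy=10,interpolation=cv2.INTER_CUBIC))
cv2.imwrite("pics/sc.png",cv2.resize(s["frame"][230:410,200:400],None,fx=4,fy=3.3,interpolation=cv2.INTER_CUBIC))
print("handle",toplane(t,[379.7,188.7],.066))
h=cv2.cvtColor(s["frame"],cv2.COLOR_BGR2HSV)
def tr(n,*a):
    try: print(n,*rect(*a))
    except Exception as e: print(n,e)
tr("tile",s,mask(s,(0,0,150),(180,60,255),(335,240,390,300)),.032,3)
tr("case",s,mask(s,(100,100,40),(125,255,255),(450,240,505,310)),.046,5)
tr("slab",s,mask(s,(0,80,60),(12,255,255),(100,255,186,325)),.012,3)
nw=cv2.bitwise_not(cv2.inRange(h,(8,55,60),(28,255,255)))
r=np.zeros_like(nw);r[235:326,322:406]=nw[235:326,322:406]
tr("rack",s,r,.012,7)
```

```text
handle [[ 0.55135668 -0.13995705  0.066     ]]
tile [493.7 139.  150.1 142.6   3.1] [335 240] [386 293]
case [558.4 414.9 144.8  67.5  -9.1] [462 251] [494 300]
slab [ 504.8 -409.2  152.4  152.2  -11.1] [108 265] [181 321]
rack [531.1 140.7 255.2 152.7   3. ] [329 240] [404 325]
```

View pics/cadf.png

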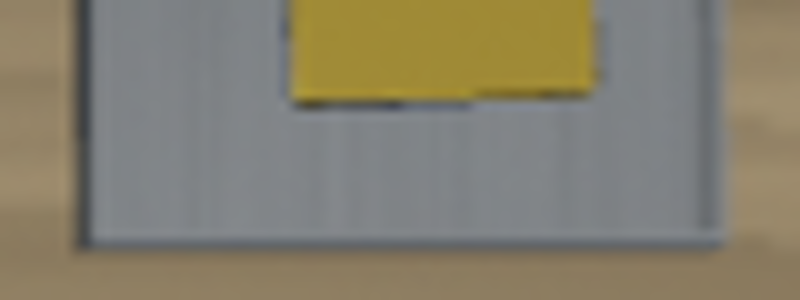

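View pics/cadb.png

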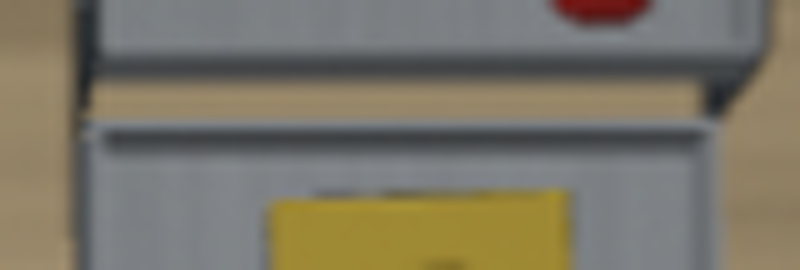

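View pics/sc.png

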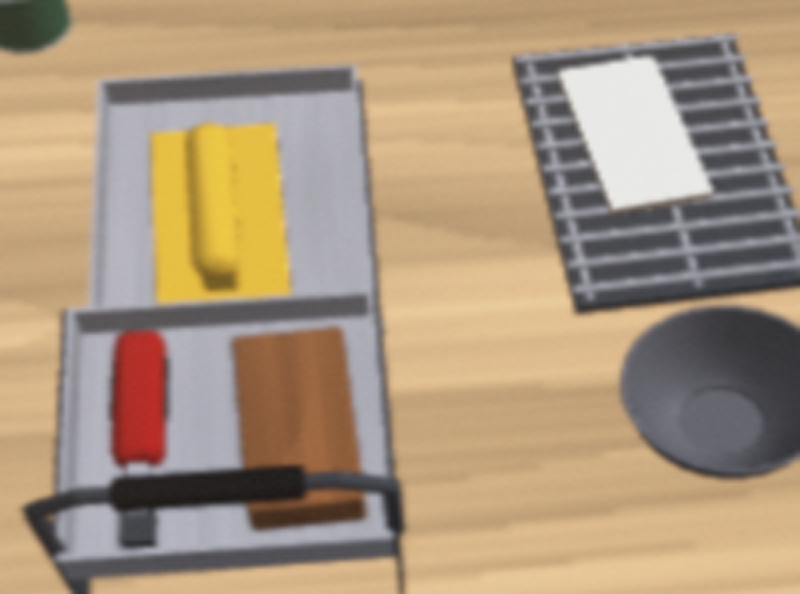

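Run:
```python
from h import *
t=cam("top"); R=cv2.Rodrigues(t["rvec"])[0]; print("cam",-R.T@t["tvec"].ravel())
P=toplane(t,[[343.7,239.2],[407.0,239.2],[343.6,149.7],[406.5,149.7]],.038); print(P.round(4)); print(P.mean(0))
# stainless floor: interior dark/bright edges
print(rect(t,mask(t,(0,0,0),(180,54,255),(340,150,412,245)),.038,9))
# wood-edge columns/rows subpixel
print(toplane(t,[[344.2,195],[406.6,195]],.038).round(4))
```

```text
cam [0.3223813  0.03183845 1.64976001]
[[ 0.424  -0.0467  0.038 ]
 [ 0.4221 -0.2116  0.038 ]
 [ 0.6596 -0.05    0.038 ]
 [ 0.6577 -0.2152  0.038 ]]
[ 0.54085443 -0.13088126  0.038     ]
(array([ 540.7, -129.4,  234.8,  170.8,   -0.8]), array([342, 150], dtype=int32), array([407, 239], dtype=int32))
[[ 0.5399 -0.0498  0.038 ]
 [ 0.538  -0.2131  0.038 ]]
```

Poses from the top view (mm, degrees):

| Thing | x, y | yaw |
|---|---|---|
| Tile | 500, 123 | 6.8 |
| Case | 555, 415 | −9.3 |
| Float | 552, −140 | 1.3 |
| Slab | 500, −411 | −11 |
| Pad | 536, 402 | −4.4 |
| Rack | 517, 138 | 3 |
| Front tray | 541, −131 | −0.8 |
| Jar | 327, 273 | – |
| Tin | 332, −262 | – |

Order: case to slab, tile to pad, float to rack, case to tray.

```bash
cat > go.py <<'E'
import sys
from h import *
from scipy.spatial.transform import Rotation as Ro
# usage: go.py x y z yaw  (mm, deg): print shift/turn in tool axes
def go(x,y,z,yaw):
    s=get_state(); q=s["orientation"]; R=Ro.from_quat([q[1],q[2],q[3],q[0]])
    d=R.inv().apply(np.array([x,y,z])-s["tcp_pos"]*1000)
    best=None
    for k in (0,180):
        a=np.radians(yaw+k); X=np.array([0,0,-1.]);Y=np.array([-np.sin(a),np.cos(a),0]);Z=np.cross(X,Y)
        rv=(R.inv()*Ro.from_matrix(np.c_[X,Y,Z])).as_rotvec(degrees=True)
        print("shift",d.round(1),"turn",rv.round(1))
    print("tcp",(s["tcp_pos"]*1000).round(1),"t",round(s["clock"],2),"gap",round(s["finger_gap"]*1000,1),"F",s["wrist_force"].round(1),"j",s["joint_pos"].round(2))
if __name__=="__main__": go(*map(float,sys.argv[1:]))
E
python3 go.py 555 415 230 -9.3
python3 - <<'E'
from h import *
s=cam("scene"); cv2.imwrite("pics/grip.png",cv2.resize(s["frame"][90:180,30:130],None,fx=6,fy=6))
E
```

```text
shift [   1.4 -729.7 -675.5] turn [-146.8   -0.     0. ]
shift [   1.4 -729.7 -675.5] turn [33.2  0.   0. ]
tcp [ 232.7 -525.7  231.1] t 0.35 gap 85.9 F [-0.5  0.   0.1] j [-1.29  0.31  0.05  1.3  -0.    1.43]
```

View pics/grip.png

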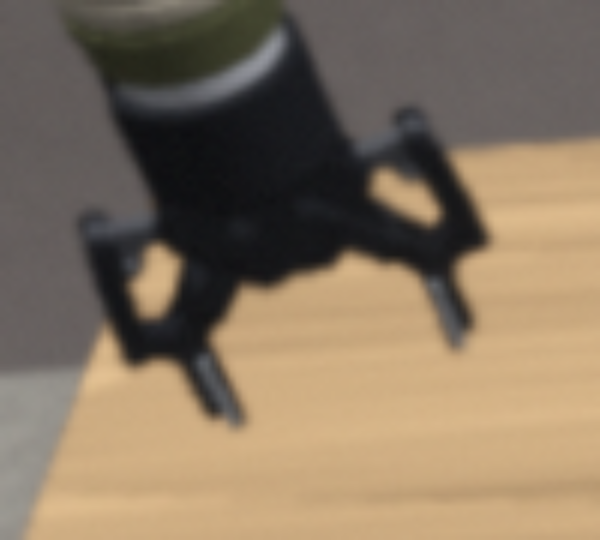

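>>> send_rows([
  [0, -365, -337, -74, 0, 0],
  [0, -365, -337, -74, 0, 0],
  [0, -365, -337, -74, 0, 0],
  [0, -365, -337, -74, 0, 0],
  [0, -365, -337, -74, 0, 0],
  [0, -365, -337, -74, 0, 0],
  [0, -365, -337, -74, 0, 0],
  [0, -365, -337, -74, 0, 0],
  [0, -365, -337, -74, 0, 0],
  [0, -365, -337, -74, 0, 0],
], claw=85, newtons=50)

```text
clock: 1.65
tcp_pos: [0.3932, -0.0555, 0.2314]
orientation: [0.534, 0.464, 0.533, -0.464]
wrist_force: [0.4, 0.3, 0.3]
finger_gap: 0.0854
```

```bash
python3 go.py 555 415 180 -9.3
```

```text
shift [  51.1  225.4 -443.6] turn [-72.7   0.    0. ]
shift [  51.1  225.4 -443.6] turn [107.3   0.   -0. ]
tcp [393.2 -55.5 231.4] t 1.65 gap 85.4 F [0.4 0.3 0.3] j [-0.34 -0.03 -0.36  1.24 -0.    1.09]
```

>>> send_rows([
  [51, 225, -444, -72.7, 0, 0],
  [51, 225, -444, -72.7, 0, 0],
  [51, 225, -444, -72.7, 0, 0],
  [51, 225, -444, -72.7, 0, 0],
  [51, 225, -444, -72.7, 0, 0],
  [51, 225, -444, -72.7, 0, 0],
  [51, 225, -444, -72.7, 0, 0],
  [51, 225, -444, -72.7, 0, 0],
  [51, 225, -444, -72.7, 0, 0],
  [51, 225, -444, -72.7, 0, 0],
])

```text
clock: 2.9
tcp_pos: [0.5562, 0.4128, 0.1792]
orientation: [0.704, 0.058, 0.705, -0.06]
wrist_force: [-0.6, 0.2, 0.1]
finger_gap: 0.0847
```

```bash
python3 go.py 555 415 60 -9.3;python3 - <<'E'
from h import *
s=cam("scene"); cv2.imwrite("pics/a1.png",cv2.resize(s["frame"][150:330,400:540],None,fx=4,fy=3.3))
E
```

```text
shift [119.2   2.2  -1.3] turn [-0.3 -0.1  0.1]
shift [119.2   2.2  -1.3] turn [1.797e+02 2.000e-01 1.000e-01]
tcp [556.2 412.8 179.2] t 2.9 gap 84.7 F [-0.6  0.2  0.1] j [ 0.52  0.57  0.31  1.32 -0.    0.69]
```

View pics/a1.png

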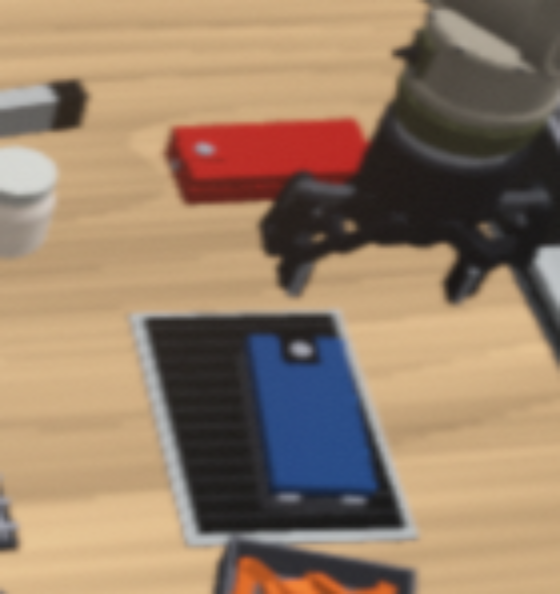

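>>> send_rows([
  [50, 2, -1, -0.3, 0, 0],
  [100, 2, -1, -0.3, 0, 0],
  [119, 2, -1, -0.3, 0, 0],
  [130, 2, -1, -0.3, 0, 0],
  [140, 2, -1, -0.3, 0, 0],
  [148, 2, -1, -0.3, 0, 0],
  [155, 2, -1, -0.3, 0, 0],
  [159, 2, -1, -0.3, 0, 0],
  [159, 2, -1, -0.3, 0, 0],
  [159, 2, -1, -0.3, 0, 0],
])

```text
clock: 4.2
tcp_pos: [0.5547, 0.4173, 0.0215]
orientation: [0.705, 0.056, 0.705, -0.056]
wrist_force: [0.5, -0.4, -0.6]
finger_gap: 0.0848
```

```bash
python3 go.py 555 415 20 -9.3;python3 - <<'E'
from h import *
s=cam("scene"); cv2.imwrite("pics/a2.png",cv2.resize(s["frame"][150:330,400:540],None,fx=4,fy=3.3))
E
```

```text
shift [ 1.5 -2.3  0.7] turn [ 0.2  0.  -0. ]
shift [ 1.5 -2.3  0.7] turn [-179.8    0.     0. ]
tcp [554.7 417.3  21.5] t 4.2 gap 84.8 F [ 0.5 -0.4 -0.6] j [ 0.53  0.66  0.07  0.98 -0.    0.69]
```

View pics/a2.png

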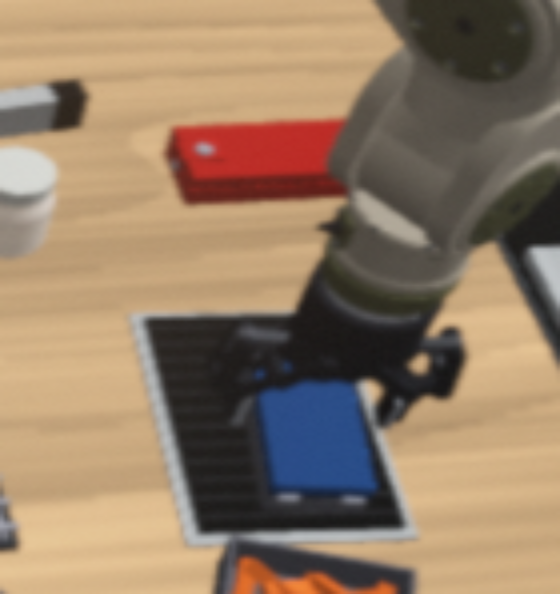

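>>> send_rows([
  [0, -2, 0, 0, 0, 0],
  [0, -2, 0, 0, 0, 0],
  [0, -2, 0, 0, 0, 0],
  [0, -2, 0, 0, 0, 0],
  [0, -2, 0, 0, 0, 0],
  [0, -2, 0, 0, 0, 0],
  [0, -2, 0, 0, 0, 0],
  [0, -2, 0, 0, 0, 0],
  [0, -2, 0, 0, 0, 0],
  [0, -2, 0, 0, 0, 0],
], claw=40, newtons=60)

```text
clock: 5.5
tcp_pos: [0.5546, 0.4153, 0.022]
orientation: [0.705, 0.056, 0.705, -0.056]
wrist_force: [-0.1, -0.3, 5.7]
finger_gap: 0.0627
```

>>> send_rows([
  [-5, 0, 0, 0, 0, 0],
  [-15, 0, 0, 0, 0, 0],
  [-40, 0, 0, 0, 0, 0],
  [-80, 0, 0, 0, 0, 0],
  [-130, 0, 0, 0, 0, 0],
  [-170, 0, 0, 0, 0, 0],
  [-180, 0, 0, 0, 0, 0],
  [-180, 0, 0, 0, 0, 0],
  [-180, 0, 0, 0, 0, 0],
  [-180, 0, 0, 0, 0, 0],
])

```text
clock: 6.75
tcp_pos: [0.5533, 0.4146, 0.1989]
orientation: [0.704, 0.055, 0.706, -0.057]
wrist_force: [-0.2, -0.2, -2.6]
finger_gap: 0.0627
```

```bash
python3 go.py 395 50 200 0;python3 - <<'E'
from h import *
s=cam("scene"); cv2.imwrite("pics/a3.png",cv2.resize(s["frame"][120:330,380:540],None,fx=4,fy=2.8))
E
```

```text
shift [ 2.000e-01 -3.851e+02 -9.850e+01] turn [-9.1 -0.2  0.1]
shift [ 2.000e-01 -3.851e+02 -9.850e+01] turn [170.9   0.2   0.3]
tcp [553.3 414.6 198.9] t 6.75 gap 62.7 F [-0.2 -0.2 -2.6] j [ 0.53  0.56  0.35  1.36 -0.    0.69]
```

View pics/a3.png

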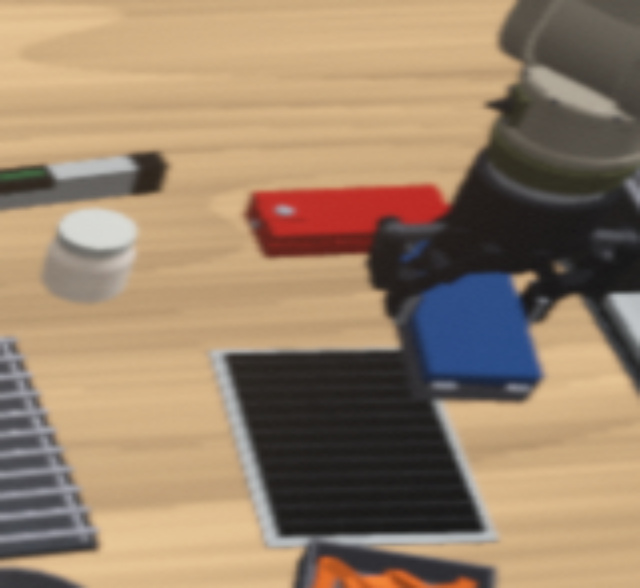

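```bash
python3 go.py 500 -411 200 -11
```

```text
shift [ 8.000e-01 -8.238e+02  7.810e+01] turn [ 1.9 -0.1  0.1]
shift [ 8.000e-01 -8.238e+02  7.810e+01] turn [-178.1   -0.2   -0.2]
tcp [553.5 414.8 199.3] t 6.8 gap 62.6 F [ 0.4  0.4 -3.2] j [ 0.53  0.56  0.35  1.36 -0.    0.69]
```

>>> send_rows([
  [0, -40, 4, 0, 0, 0],
  [0, -100, 9, 0, 0, 0],
  [0, -160, 15, 0, 0, 0],
  [0, -220, 21, 1, 0, 0],
  [0, -280, 26, 1, 0, 0],
  [0, -340, 32, 1, 0, 0],
  [0, -400, 38, 1, 0, 0],
  [0, -460, 43, 1, 0, 0],
  [0, -500, 47, 1, 0, 0],
  [0, -520, 49, 1, 0, 0],
])

```text
clock: 8.05
tcp_pos: [0.5197, -0.108, 0.2009]
orientation: [0.704, 0.063, 0.704, -0.063]
wrist_force: [-0.1, 0.9, -3.5]
finger_gap: 0.0628
```

```bash
python3 go.py 500 -411 120 -11
```

```text
shift [  80.8 -301.6   34.7] turn [ 0.7 -0.   0. ]
shift [  80.8 -301.6   34.7] turn [-179.3   -0.    -0. ]
tcp [ 519.7 -108.   200.9] t 8.05 gap 62.8 F [-0.1  0.9 -3.5] j [-0.36  0.24 -0.13  1.2  -0.   -0.18]
```

>>> send_rows([
  [0, -50, 6, 0.7, 0, 0],
  [0, -110, 13, 0.7, 0, 0],
  [0, -170, 20, 0.7, 0, 0],
  [20, -230, 27, 0.7, 0, 0],
  [50, -280, 33, 0.7, 0, 0],
  [80, -301, 35, 0.7, 0, 0],
  [81, -301, 35, 0.7, 0, 0],
  [81, -301, 35, 0.7, 0, 0],
  [81, -301, 35, 0.7, 0, 0],
  [81, -301, 35, 0.7, 0, 0],
])

```text
clock: 9.3
tcp_pos: [0.5027, -0.408, 0.1219]
orientation: [0.705, 0.066, 0.703, -0.067]
wrist_force: [0.1, 1.3, -2.8]
finger_gap: 0.0626
```

```bash
python3 go.py 500 -411 25 -11;python3 - <<'E'
from h import *
s=cam("scene"); cv2.imwrite("pics/a4.png",cv2.resize(s["frame"][190:350,60:220],None,fx=4,fy=3.5))
E
```

```text
shift [96.9 -3.3 -2.3] turn [0.3 0.1 0.1]
shift [96.9 -3.3 -2.3] turn [-1.797e+02 -1.000e-01  2.000e-01]
tcp [ 502.7 -408.   121.9] t 9.3 gap 62.6 F [ 0.1  1.3 -2.8] j [-0.81  0.5   0.05  1.12 -0.   -0.62]
```

View pics/a4.png

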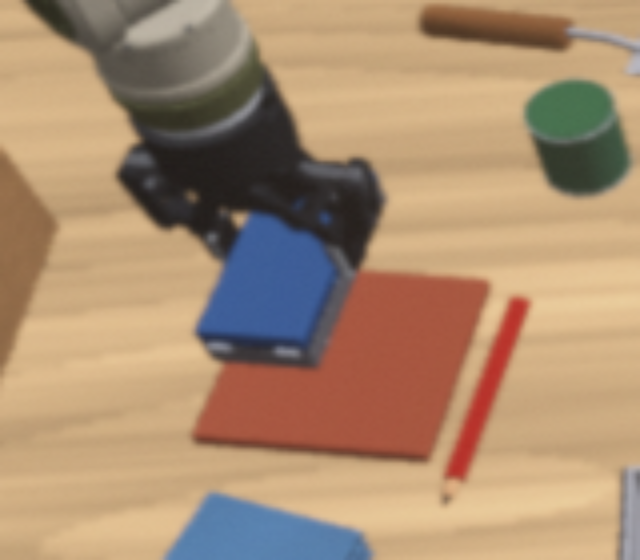

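>>> send_rows([
  [40, -2, -2, 0, 0, 0],
  [70, -2, -2, 0, 0, 0],
  [84, -2, -2, 0, 0, 0],
  [89, -2, -2, 0, 0, 0],
  [92, -2, -2, 0, 0, 0],
  [92, -2, -2, 0, 0, 0],
  [92, -2, -2, 0, 0, 0],
  [92, -2, -2, 0, 0, 0],
  [92, -2, -2, 0, 0, 0],
  [92, -2, -2, 0, 0, 0],
])

```text
clock: 10.6
tcp_pos: [0.4994, -0.4101, 0.0284]
orientation: [0.704, 0.067, 0.704, -0.067]
wrist_force: [0.3, 0.5, -2.4]
finger_gap: 0.0627
```

```bash
python3 go.py 500 -411 24 -11
```

```text
shift [ 4.4 -0.8  0.8] turn [0.2 0.  0. ]
shift [ 4.4 -0.8  0.8] turn [-179.8   -0.     0. ]
tcp [ 499.4 -410.1   28.4] t 10.6 gap 62.7 F [ 0.3  0.5 -2.4] j [-0.81  0.57 -0.07  0.93 -0.   -0.62]
```

Lower 4.5 mm, and check the force before opening.

>>> send_rows([
  [1, 0, 0, 0, 0, 0],
  [2, 0, 0, 0, 0, 0],
  [3, 0, 0, 0, 0, 0],
  [3.5, 0, 0, 0, 0, 0],
  [4, 0, 0, 0, 0, 0],
  [4.5, 0, 0, 0, 0, 0],
  [4.5, 0, 0, 0, 0, 0],
  [4.5, 0, 0, 0, 0, 0],
  [4.5, 0, 0, 0, 0, 0],
  [4.5, 0, 0, 0, 0, 0],
])

```text
clock: 11.85
tcp_pos: [0.4994, -0.4101, 0.024]
orientation: [0.704, 0.067, 0.704, -0.067]
wrist_force: [-0.4, 0.4, 0.2]
finger_gap: 0.0625
```

>>> send_rows([
  [0, 0, 0, 0, 0, 0],
  [0, 0, 0, 0, 0, 0],
  [0, 0, 0, 0, 0, 0],
  [0, 0, 0, 0, 0, 0],
  [0, 0, 0, 0, 0, 0],
  [-10, 0, 0, 0, 0, 0],
  [-40, 0, 0, 0, 0, 0],
  [-90, 0, 0, 0, 0, 0],
  [-140, 0, 0, 0, 0, 0],
  [-156, 0, 0, 0, 0, 0],
], claw=85)

```text
clock: 13.1
tcp_pos: [0.5008, -0.4115, 0.1849]
orientation: [0.706, 0.065, 0.702, -0.068]
wrist_force: [-0.2, 0.1, -0.2]
finger_gap: 0.0852
```

```bash
python3 go.py 500 123 180 6.8
```

```text
shift [   2.   524.9 -101.1] turn [-17.6   0.3   0.3]
shift [   2.   524.9 -101.1] turn [162.4   0.4  -0.4]
tcp [ 500.8 -411.5  184.9] t 13.1 gap 85.2 F [-0.2  0.1 -0.2] j [-0.81  0.47  0.16  1.26 -0.   -0.62]
```

>>> send_rows([
  [0, 525, -101, -17.6, 0, 0],
  [0, 525, -101, -17.6, 0, 0],
  [0, 525, -101, -17.6, 0, 0],
  [0, 525, -101, -17.6, 0, 0],
  [0, 525, -101, -17.6, 0, 0],
  [0, 525, -101, -17.6, 0, 0],
  [0, 525, -101, -17.6, 0, 0],
  [0, 525, -101, -17.6, 0, 0],
  [0, 525, -101, -17.6, 0, 0],
  [0, 525, -101, -17.6, 0, 0],
])

```text
clock: 14.35
tcp_pos: [0.498, 0.1268, 0.1795]
orientation: [0.706, -0.043, 0.706, 0.043]
wrist_force: [-0.1, -0.3, 0.6]
finger_gap: 0.0848
```

```bash
python3 go.py 500 123 40 6.8
python3 - <<'E'
from h import *
t=cam("top"); f=t["frame"]
print("case",rect(t,mask(t,(100,100,40),(125,255,255),(440,165,520,250)),.048,5))
s=cam("scene"); cv2.imwrite("pics/a5.png",cv2.resize(s["frame"][150:330,60:400],None,fx=2.3,fy=2.3))
E
```

```text
shift [139.5  -4.1   1.6] turn [ 0.2 -0.  -0. ]
shift [139.5  -4.1   1.6] turn [-1.798e+02  0.000e+00 -1.000e-01]
tcp [498.  126.8 179.5] t 14.35 gap 84.8 F [-0.1 -0.3  0.6] j [ 0.09  0.22 -0.21  1.14  0.   -0.03]
case (array([ 497.8, -408.5,  139.6,   64.4,  -11. ]), array([467, 181], dtype=int32), array([499, 237], dtype=int32))
```

View pics/a5.png

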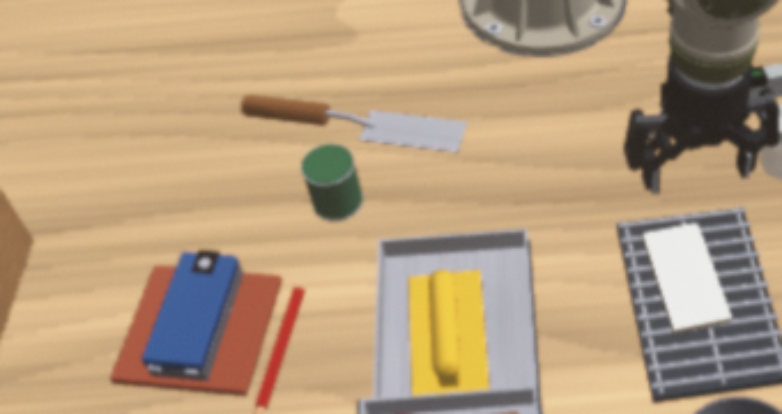

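Run:
```python
from h import *
s=cam("scene"); st=get_state(); p=st["tcp_pos"]; f=s["frame"].copy()
a=np.radians(6.8);Y=np.array([-np.sin(a),np.cos(a),0])
f=cv2.resize(f[140:260,310:410],None,fx=6,fy=5,interpolation=cv2.INTER_CUBIC)
for dz,c in((0,(0,0,255)),(.013,(0,255,0))):
  for sg in(-1,1):
    for w in(.0425,.055):
      q=proj(s,p+Y*sg*w+[0,0,dz])[0]; q=((q+.5-[310,140])*[6,5]).astype(int); cv2.circle(f,tuple(int(v) for v in q),3,c,-1)
cv2.imwrite("pics/a6.png",f)
```

```text
(no output)
```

View pics/a6.png

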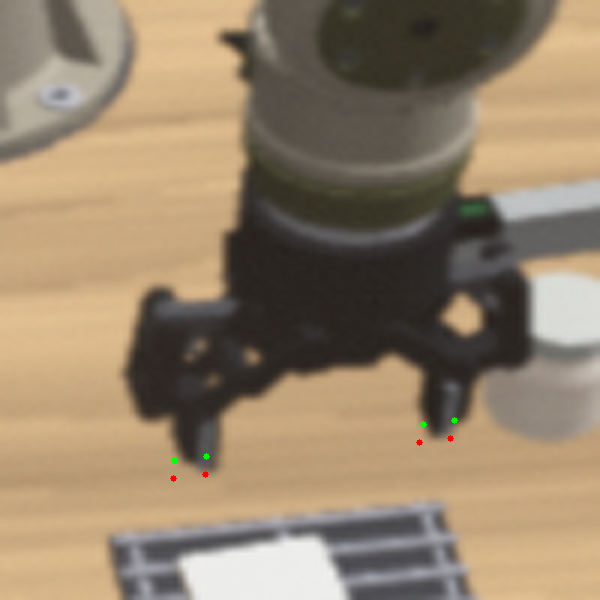

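>>> send_rows([
  [50, 0, 0, 0, 0, 0],
  [100, 0, 0, 0, 0, 0],
  [125, 0, 0, 0, 0, 0],
  [138, 0, 0, 0, 0, 0],
  [140, 0, 0, 0, 0, 0],
  [140, 0, 0, 0, 0, 0],
  [140, 0, 0, 0, 0, 0],
  [140, 0, 0, 0, 0, 0],
  [140, 0, 0, 0, 0, 0],
  [140, 0, 0, 0, 0, 0],
])

```text
clock: 15.75
tcp_pos: [0.4988, 0.1246, 0.0399]
orientation: [0.706, -0.042, 0.706, 0.042]
wrist_force: [0.7, -0.8, 0.3]
finger_gap: 0.085
```

```bash
python3 go.py 500 123 18.5 6.8
python3 - <<'E'
from h import *
t=cam("top"); cv2.imwrite("pics/a7.png",cv2.resize(t["frame"][150:260,220:330],None,fx=5,fy=5))
s=cam("scene"); cv2.imwrite("pics/a8.png",cv2.resize(s["frame"][190:340,310:430],None,fx=5,fy=4,interpolation=cv2.INTER_CUBIC))
E
```

```text
shift [21.4 -1.7  1. ] turn [-0.  0.  0.]
shift [21.4 -1.7  1. ] turn [180.   0.  -0.]
tcp [498.8 124.6  39.9] t 15.75 gap 85.0 F [ 0.7 -0.8  0.3] j [ 0.09  0.34 -0.42  0.81 -0.   -0.03]
```

View pics/a8.png

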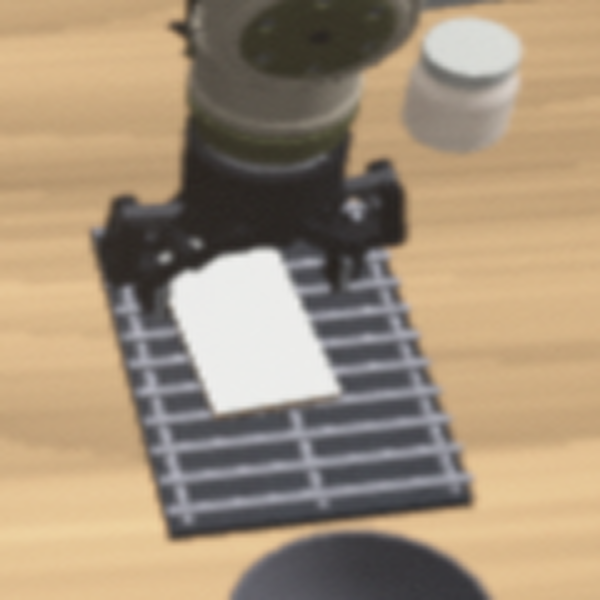

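View pics/a7.png

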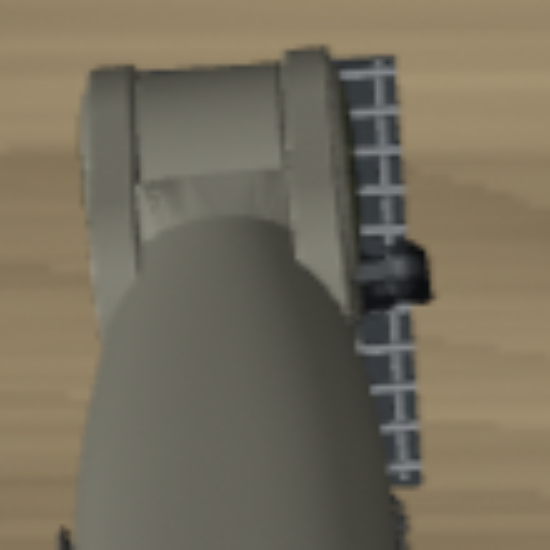

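>>> send_rows([
  [4, -1.5, 1, 0, 0, 0],
  [8, -1.5, 1, 0, 0, 0],
  [12, -1.5, 1, 0, 0, 0],
  [15, -1.5, 1, 0, 0, 0],
  [18, -1.5, 1, 0, 0, 0],
  [20, -1.5, 1, 0, 0, 0],
  [21.5, -1.5, 1, 0, 0, 0],
  [21.5, -1.5, 1, 0, 0, 0],
  [21.5, -1.5, 1, 0, 0, 0],
  [21.5, -1.5, 1, 0, 0, 0],
])

```text
clock: 17.1
tcp_pos: [0.5, 0.1232, 0.0184]
orientation: [0.706, -0.042, 0.706, 0.042]
wrist_force: [0.2, -0.7, 0.0]
finger_gap: 0.085
```

>>> send_rows([
  [0, 0, 0, 0, 0, 0],
  [0, 0, 0, 0, 0, 0],
  [0, 0, 0, 0, 0, 0],
  [0, 0, 0, 0, 0, 0],
  [0, 0, 0, 0, 0, 0],
  [0, 0, 0, 0, 0, 0],
  [0, 0, 0, 0, 0, 0],
  [0, 0, 0, 0, 0, 0],
  [0, 0, 0, 0, 0, 0],
  [0, 0, 0, 0, 0, 0],
], claw=45, newtons=50)

```text
clock: 18.35
tcp_pos: [0.5, 0.1232, 0.0188]
orientation: [0.706, -0.042, 0.706, 0.042]
wrist_force: [-1.5, -0.8, 4.9]
finger_gap: 0.0625
```

```bash
python3 go.py 500 123 18.5 6.8
python3 - <<'E'
from h import *
s=cam("scene"); cv2.imwrite("pics/a9.png",cv2.resize(s["frame"][190:340,310:430],None,fx=5,fy=4,interpolation=cv2.INTER_CUBIC))
E
```

```text
shift [ 0.3 -0.2 -0.1] turn [-0.  0.  0.]
shift [ 0.3 -0.2 -0.1] turn [180.   0.  -0.]
tcp [500.  123.2  18.8] t 18.35 gap 62.5 F [-1.5 -0.8  4.9] j [ 0.09  0.37 -0.44  0.76 -0.   -0.03]
```

View pics/a9.png

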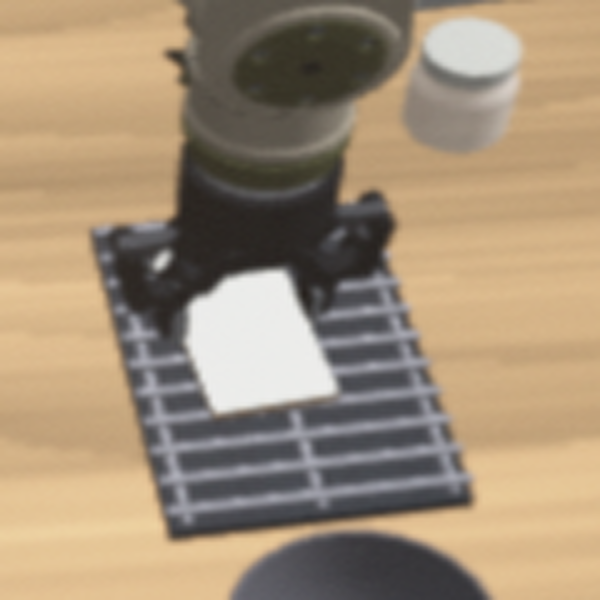

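Gripped at 62.5 mm, the same reading as on the 64 mm case. Lift.

>>> send_rows([
  [-3, 0, 0, 0, 0, 0],
  [-10, 0, 0, 0, 0, 0],
  [-25, 0, 0, 0, 0, 0],
  [-60, 0, 0, 0, 0, 0],
  [-110, 0, 0, 0, 0, 0],
  [-140, 0, 0, 0, 0, 0],
  [-160, 0, 0, 0, 0, 0],
  [-160, 0, 0, 0, 0, 0],
  [-160, 0, 0, 0, 0, 0],
  [-160, 0, 0, 0, 0, 0],
])

```text
clock: 19.65
tcp_pos: [0.499, 0.1231, 0.1771]
orientation: [0.705, -0.042, 0.707, 0.042]
wrist_force: [-1.2, -0.1, -2.7]
finger_gap: 0.0625
```

```bash
python3 go.py 535.5 402 120 -4.4
python3 - <<'E'
from h import *
s=cam("scene"); cv2.imwrite("pics/a10.png",cv2.resize(s["frame"][150:340,310:430],None,fx=5,fy=3.1,interpolation=cv2.INTER_CUBIC))
E
```

```text
shift [ 56.9 272.6  69.3] turn [11.2 -0.1  0. ]
shift [ 56.9 272.6  69.3] turn [-168.8   -0.    -0.2]
tcp [499.  123.1 177.1] t 19.65 gap 62.5 F [-1.2 -0.1 -2.7] j [ 0.09  0.22 -0.21  1.14 -0.   -0.03]
```

View pics/a10.png

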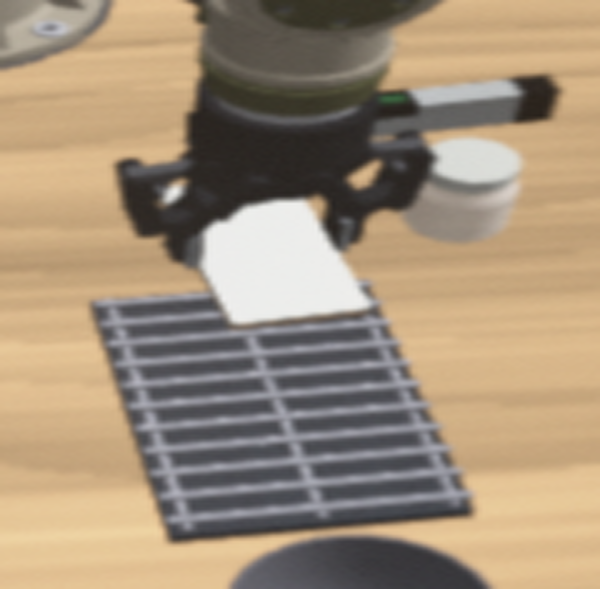

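Run:
```python
from h import *
t=cam("top"); h=cv2.cvtColor(t["frame"],cv2.COLOR_BGR2HSV)
m=mask(t,(0,0,0),(180,255,75),(138,156,212,248)); print("rubber",rect(t,m,.010,7))
nw=cv2.bitwise_not(cv2.inRange(h,(8,55,60),(28,255,255))); r=np.zeros_like(nw); r[156:250,135:215]=nw[156:250,135:215]
print("plate",rect(t,r,.006,5))
cv2.imwrite("pics/a11.png",cv2.resize(t["frame"][150:260,130:330],None,fx=4,fy=4))
```

```text
rubber (array([535.7, 402.4, 199.6, 129.6,  -4.3]), array([146, 162], dtype=int32), array([200, 238], dtype=int32))
plate (array([536.2, 403.2, 216.9, 147.4,  -4.3]), array([142, 158], dtype=int32), array([203, 242], dtype=int32))
```

View pics/a11.png

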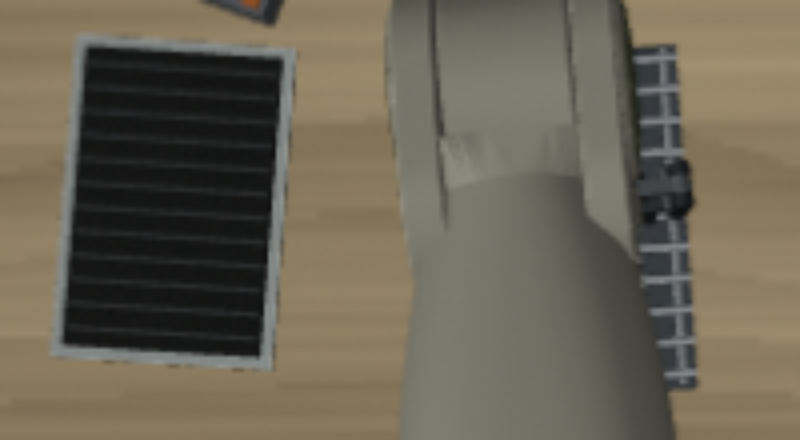

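>>> send_rows([
  [0, 60, 15, 3, 0, 0],
  [0, 120, 30, 6, 0, 0],
  [0, 180, 46, 9, 0, 0],
  [10, 240, 61, 11.2, 0, 0],
  [35, 273, 69, 11.2, 0, 0],
  [57, 273, 69, 11.2, 0, 0],
  [57, 273, 69, 11.2, 0, 0],
  [57, 273, 69, 11.2, 0, 0],
  [57, 273, 69, 11.2, 0, 0],
  [57, 273, 69, 11.2, 0, 0],
])

```text
clock: 21.0
tcp_pos: [0.5369, 0.4023, 0.1226]
orientation: [0.707, 0.028, 0.706, -0.027]
wrist_force: [-0.2, -0.4, -1.3]
finger_gap: 0.0623
```

```bash
python3 go.py 535.5 402 7 -4.4
```

```text
shift [115.6  -0.5  -1.6] turn [-0.1  0.1 -0.1]
shift [115.6  -0.5  -1.6] turn [ 1.799e+02 -1.000e-01 -2.000e-01]
tcp [536.9 402.3 122.6] t 21.0 gap 62.3 F [-0.2 -0.4 -1.3] j [ 0.52  0.54  0.13  1.15 -0.    0.6 ]
```

The rubber measures 199.6 by 129.6 mm, centred at (535.7, 402.4), yaw −4.3, which matches. Lower.

>>> send_rows([
  [50, 0, -1, 0, 0, 0],
  [85, 0, -1, 0, 0, 0],
  [100, 0, -1, 0, 0, 0],
  [106, 0, -1, 0, 0, 0],
  [110, 0, -1, 0, 0, 0],
  [110, 0, -1, 0, 0, 0],
  [110, 0, -1, 0, 0, 0],
  [110, 0, -1, 0, 0, 0],
  [110, 0, -1, 0, 0, 0],
  [110, 0, -1, 0, 0, 0],
])

```text
clock: 22.25
tcp_pos: [0.5352, 0.4025, 0.0113]
orientation: [0.707, 0.027, 0.707, -0.027]
wrist_force: [0.5, 0.2, -1.5]
finger_gap: 0.0625
```

```bash
python3 go.py 535.7 402.4 7 -4.4
```

```text
shift [ 4.3 -0.1  0.5] turn [-0.  0.  0.]
shift [ 4.3 -0.1  0.5] turn [180.   0.  -0.]
tcp [535.2 402.5  11.3] t 22.25 gap 62.5 F [ 0.5  0.2 -1.5] j [ 0.53  0.63 -0.02  0.93 -0.    0.6 ]
```

>>> send_rows([
  [1, 0, 0.5, 0, 0, 0],
  [2, 0, 0.5, 0, 0, 0],
  [3, 0, 0.5, 0, 0, 0],
  [3.5, 0, 0.5, 0, 0, 0],
  [4, 0, 0.5, 0, 0, 0],
  [4.3, 0, 0.5, 0, 0, 0],
  [4.3, 0, 0.5, 0, 0, 0],
  [4.3, 0, 0.5, 0, 0, 0],
  [4.3, 0, 0.5, 0, 0, 0],
  [4.3, 0, 0.5, 0, 0, 0],
])

```text
clock: 23.5
tcp_pos: [0.5357, 0.4025, 0.0069]
orientation: [0.707, 0.027, 0.707, -0.027]
wrist_force: [0.5, -0.1, -2.1]
finger_gap: 0.0625
```

>>> send_rows([
  [0.4, 0, 0, 0, 0, 0],
  [0.8, 0, 0, 0, 0, 0],
  [1, 0, 0, 0, 0, 0],
  [1, 0, 0, 0, 0, 0],
  [1, 0, 0, 0, 0, 0],
  [1, 0, 0, 0, 0, 0],
  [1, 0, 0, 0, 0, 0],
  [1, 0, 0, 0, 0, 0],
  [1, 0, 0, 0, 0, 0],
  [1, 0, 0, 0, 0, 0],
])

```text
clock: 24.75
tcp_pos: [0.5357, 0.4025, 0.0069]
orientation: [0.707, 0.027, 0.706, -0.027]
wrist_force: [-2.0, -1.4, 4.6]
finger_gap: 0.0624
```

Now in contact at +4.6 N. Open and rise.

>>> send_rows([
  [0, 0, 0, 0, 0, 0],
  [0, 0, 0, 0, 0, 0],
  [0, 0, 0, 0, 0, 0],
  [0, 0, 0, 0, 0, 0],
  [0, 0, 0, 0, 0, 0],
  [-10, 0, 0, 0, 0, 0],
  [-40, 0, 0, 0, 0, 0],
  [-90, 0, 0, 0, 0, 0],
  [-140, 0, 0, 0, 0, 0],
  [-175, 0, 0, 0, 0, 0],
], claw=85)

```text
clock: 26.0
tcp_pos: [0.5364, 0.4029, 0.1848]
orientation: [0.708, 0.028, 0.705, -0.027]
wrist_force: [0.2, 0.6, -0.1]
finger_gap: 0.085
```

```bash
python3 go.py 552 -139.6 190 1.3
python3 - <<'E'
from h import *
s=cam("scene"); cv2.imwrite("pics/a12.png",cv2.resize(s["frame"][190:340,410:530],None,fx=5,fy=4,interpolation=cv2.INTER_CUBIC))
E
```

```text
shift [  -6.1 -539.6   57.4] turn [-5.7  0.2 -0.1]
shift [  -6.1 -539.6   57.4] turn [174.3  -0.2  -0.3]
tcp [536.4 402.9 184.8] t 26.0 gap 85.0 F [ 0.2  0.6 -0.1] j [ 0.52  0.51  0.24  1.29 -0.    0.6 ]
```

View pics/a12.png

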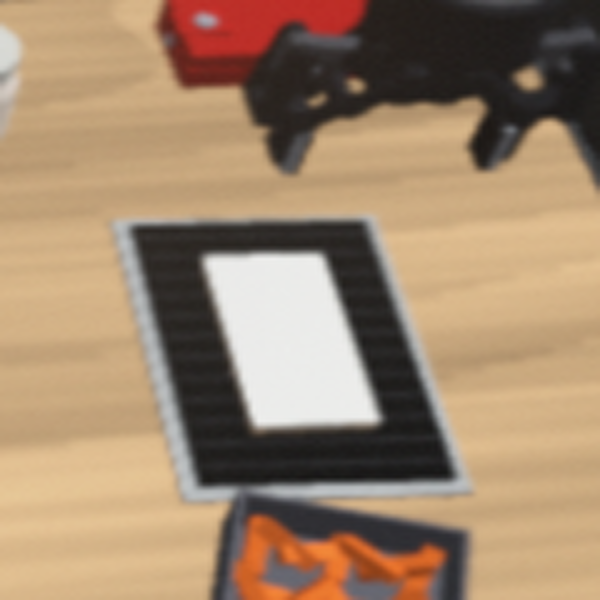

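The tile lies white side up in the middle of the pad. Now the float.

>>> send_rows([
  [0, -540, 57, -5.7, 0, 0],
  [0, -540, 57, -5.7, 0, 0],
  [0, -540, 57, -5.7, 0, 0],
  [0, -540, 57, -5.7, 0, 0],
  [0, -540, 57, -5.7, 0, 0],
  [0, -540, 57, -5.7, 0, 0],
  [0, -540, 57, -5.7, 0, 0],
  [0, -540, 57, -5.7, 0, 0],
  [0, -540, 57, -5.7, 0, 0],
  [0, -540, 57, -5.7, 0, 0],
], claw=70)

```text
clock: 27.3
tcp_pos: [0.551, -0.1436, 0.1814]
orientation: [0.707, -0.006, 0.707, 0.006]
wrist_force: [-0.7, 0.5, 0.2]
finger_gap: 0.0701
```

```bash
python3 go.py 552 -139.6 80 1.3
python3 - <<'E'
from h import *
t=cam("top"); print("tile",rect(t,mask(t,(0,0,140),(180,60,255),(156,170,192,232)),.020,3))
E
```

```text
shift [101.4   4.    1. ] turn [-0.3  0.1  0.1]
shift [101.4   4.    1. ] turn [ 1.797e+02  1.000e-01 -1.000e-01]
tcp [ 551.  -143.6  181.4] t 27.3 gap 70.1 F [-0.7  0.5  0.2] j [-0.4   0.32 -0.07  1.18 -0.   -0.41]
tile (array([535.7, 401.6, 128.3,  62.4,  -4. ]), array([159, 175], dtype=int32), array([185, 224], dtype=int32))
```

The tile measures (535.7, 401.6), yaw −4, which is centred on the pad. Descend on the handle.

>>> send_rows([
  [40, 2, 1, 0, 0, 0],
  [80, 2, 1, 0, 0, 0],
  [98, 2, 1, 0, 0, 0],
  [101, 2, 1, 0, 0, 0],
  [101, 2, 1, 0, 0, 0],
  [101, 2, 1, 0, 0, 0],
  [101, 2, 1, 0, 0, 0],
  [101, 2, 1, 0, 0, 0],
  [101, 2, 1, 0, 0, 0],
  [101, 2, 1, 0, 0, 0],
])

```text
clock: 28.6
tcp_pos: [0.5518, -0.1384, 0.08]
orientation: [0.707, -0.008, 0.707, 0.008]
wrist_force: [-0.5, 0.6, 0.2]
finger_gap: 0.0702
```

```bash
python3 go.py 552 -139.6 39 1.3
python3 - <<'E'
from h import *
s=cam("scene"); cv2.imwrite("pics/a13.png",cv2.resize(s["frame"][190:350,200:320],None,fx=5,fy=3.7,interpolation=cv2.INTER_CUBIC))
E
```

```text
shift [41.  -1.2  0.1] turn [-0.  0.  0.]
shift [41.  -1.2  0.1] turn [180.   0.  -0.]
tcp [ 551.8 -138.4   80. ] t 28.6 gap 70.2 F [-0.5  0.6  0.2] j [-0.39  0.39 -0.23  0.95 -0.   -0.41]
```

View pics/a13.png

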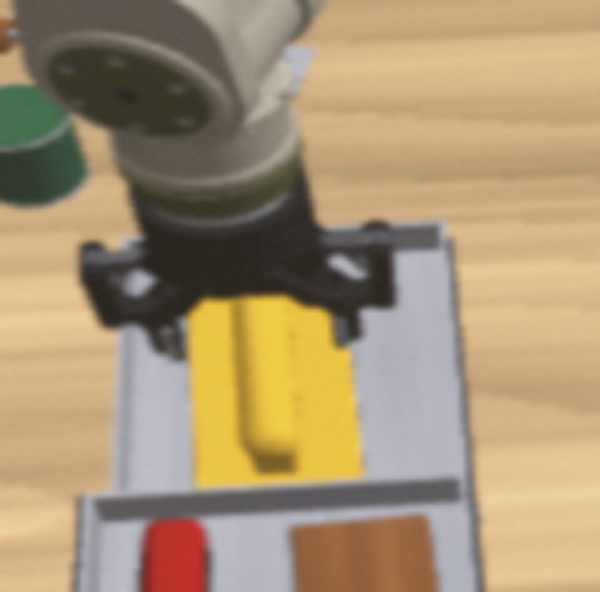

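>>> send_rows([
  [8, -1.2, 0, 0, 0, 0],
  [16, -1.2, 0, 0, 0, 0],
  [24, -1.2, 0, 0, 0, 0],
  [32, -1.2, 0, 0, 0, 0],
  [38, -1.2, 0, 0, 0, 0],
  [41, -1.2, 0, 0, 0, 0],
  [41, -1.2, 0, 0, 0, 0],
  [41, -1.2, 0, 0, 0, 0],
  [41, -1.2, 0, 0, 0, 0],
  [41, -1.2, 0, 0, 0, 0],
])

```text
clock: 29.9
tcp_pos: [0.5521, -0.1396, 0.0392]
orientation: [0.707, -0.008, 0.707, 0.008]
wrist_force: [0.4, -0.2, -0.2]
finger_gap: 0.0699
```

>>> send_rows([
  [0, 0, 0, 0, 0, 0],
  [0, 0, 0, 0, 0, 0],
  [0, 0, 0, 0, 0, 0],
  [0, 0, 0, 0, 0, 0],
  [0, 0, 0, 0, 0, 0],
  [0, 0, 0, 0, 0, 0],
  [0, 0, 0, 0, 0, 0],
  [0, 0, 0, 0, 0, 0],
  [0, 0, 0, 0, 0, 0],
  [0, 0, 0, 0, 0, 0],
], claw=10, newtons=60)

```text
clock: 31.15
tcp_pos: [0.552, -0.1394, 0.0392]
orientation: [0.707, -0.008, 0.707, 0.008]
wrist_force: [-0.7, 2.3, 3.8]
finger_gap: 0.0271
```

>>> send_rows([
  [-3, 0, 0, 0, 0, 0],
  [-10, 0, 0, 0, 0, 0],
  [-25, 0, 0, 0, 0, 0],
  [-60, 0, 0, 0, 0, 0],
  [-110, 0, 0, 0, 0, 0],
  [-140, 0, 0, 0, 0, 0],
  [-160, 0, 0, 0, 0, 0],
  [-160, 0, 0, 0, 0, 0],
  [-160, 0, 0, 0, 0, 0],
  [-160, 0, 0, 0, 0, 0],
])

```text
clock: 32.4
tcp_pos: [0.5511, -0.1392, 0.1977]
orientation: [0.706, -0.008, 0.708, 0.008]
wrist_force: [-0.8, 0.1, -2.5]
finger_gap: 0.0271
```

```bash
python3 go.py 517 138 130 3
python3 - <<'E'
from h import *
s=cam("scene"); cv2.imwrite("pics/a14.png",cv2.resize(s["frame"][150:350,200:340],None,fx=4,fy=3,interpolation=cv2.INTER_CUBIC))
t=cam("top");h=cv2.cvtColor(t["frame"],cv2.COLOR_BGR2HSV)
nw=cv2.bitwise_not(cv2.inRange(h,(8,55,60),(28,255,255))); r=np.zeros_like(nw); r[155:257,235:312]=nw[155:257,235:312]
print("rack",rect(t,r,.018,7))
cv2.imwrite("pics/a15.png",cv2.resize(t["frame"][130:260,230:430],None,fx=4,fy=4,interpolation=cv2.INTER_CUBIC))
E
```

```text
shift [ 68.  277.9 -27.8] turn [-1.7 -0.1 -0. ]
shift [ 68.  277.9 -27.8] turn [ 1.783e+02 -1.000e-01  2.000e-01]
tcp [ 551.1 -139.2  197.7] t 32.4 gap 27.1 F [-0.8  0.1 -2.5] j [-0.39  0.31 -0.04  1.22 -0.   -0.41]
rack (array([517.5, 138.4, 229.5, 152.1,   3. ]), array([242, 161], dtype=int32), array([304, 250], dtype=int32))
```

View pics/a14.png

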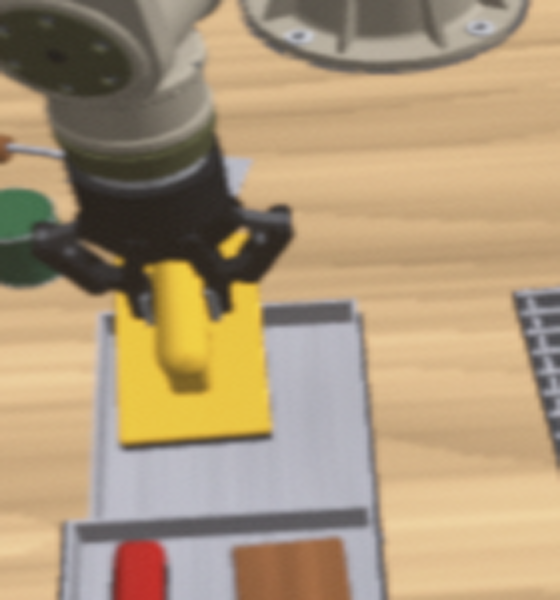

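View pics/a15.png

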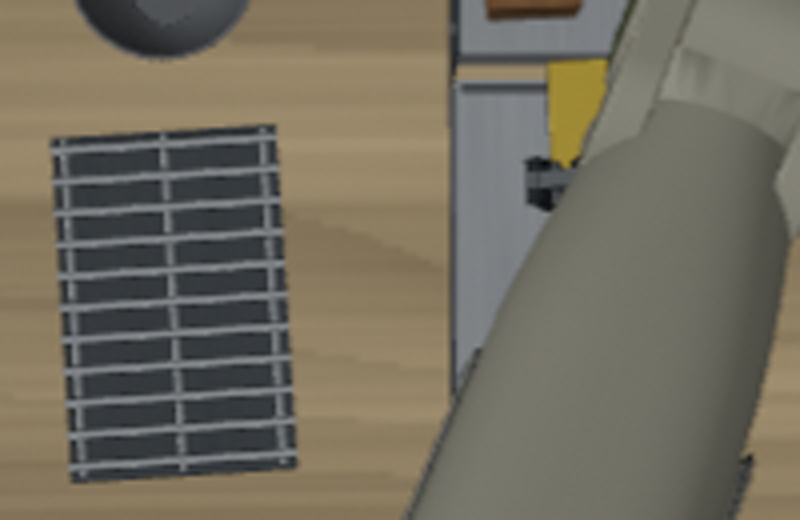

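>>> send_rows([
  [0, 40, -4, 0, 0, 0],
  [0, 95, -9, 0, 0, 0],
  [0, 150, -15, -1, 0, 0],
  [0, 200, -20, -1.7, 0, 0],
  [10, 250, -25, -1.7, 0, 0],
  [40, 278, -28, -1.7, 0, 0],
  [68, 278, -28, -1.7, 0, 0],
  [88, 278, -28, -1.7, 0, 0],
  [98, 278, -28, -1.7, 0, 0],
  [98, 278, -28, -1.7, 0, 0],
])

```text
clock: 33.75
tcp_pos: [0.5171, 0.1376, 0.1003]
orientation: [0.706, -0.018, 0.707, 0.018]
wrist_force: [0.2, 0.2, -2.5]
finger_gap: 0.0274
```

```bash
python3 go.py 517 138.3 58 3
python3 - <<'E'
from h import *
s=cam("scene"); cv2.imwrite("pics/a16.png",cv2.resize(s["frame"][170:350,300:440],None,fx=4,fy=3.3,interpolation=cv2.INTER_CUBIC))
E
```

```text
shift [42.3  0.7 -0. ] turn [-0.  -0.1  0. ]
shift [42.3  0.7 -0. ] turn [180.    0.    0.2]
tcp [517.1 137.6 100.3] t 33.75 gap 27.4 F [ 0.2  0.2 -2.5] j [ 0.11  0.31 -0.29  0.97 -0.    0.06]
```

View pics/a16.png

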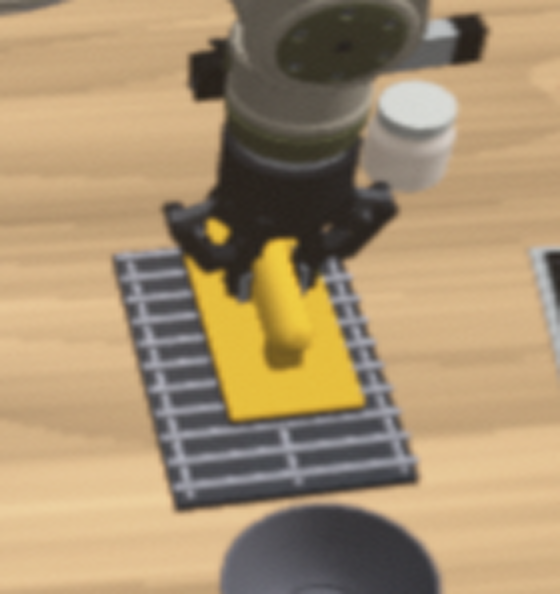

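>>> send_rows([
  [10, 0.7, 0, 0, 0, 0],
  [20, 0.7, 0, 0, 0, 0],
  [30, 0.7, 0, 0, 0, 0],
  [36, 0.7, 0, 0, 0, 0],
  [40, 0.7, 0, 0, 0, 0],
  [42, 0.7, 0, 0, 0, 0],
  [43, 0.7, 0, 0, 0, 0],
  [44, 0.7, 0, 0, 0, 0],
  [44, 0.7, 0, 0, 0, 0],
  [44, 0.7, 0, 0, 0, 0],
])

```text
clock: 35.05
tcp_pos: [0.5177, 0.1385, 0.0571]
orientation: [0.707, -0.018, 0.707, 0.018]
wrist_force: [0.7, 0.3, -4.0]
finger_gap: 0.0273
```

```bash
python3 go.py 517.3 138.3 54 3
```

```text
shift [ 3.1 -0.2 -0.4] turn [-0.  0.  0.]
shift [ 3.1 -0.2 -0.4] turn [180.   0.  -0.]
tcp [517.7 138.5  57.1] t 35.05 gap 27.3 F [ 0.7  0.3 -4. ] j [ 0.11  0.36 -0.34  0.87 -0.    0.06]
```

>>> send_rows([
  [0.8, 0, 0, 0, 0, 0],
  [1.6, 0, 0, 0, 0, 0],
  [2.2, 0, 0, 0, 0, 0],
  [2.7, 0, 0, 0, 0, 0],
  [3, 0, 0, 0, 0, 0],
  [3.3, 0, 0, 0, 0, 0],
  [3.5, 0, 0, 0, 0, 0],
  [3.5, 0, 0, 0, 0, 0],
  [3.5, 0, 0, 0, 0, 0],
  [3.5, 0, 0, 0, 0, 0],
])

```text
clock: 36.3
tcp_pos: [0.5176, 0.1385, 0.0541]
orientation: [0.707, -0.018, 0.707, 0.018]
wrist_force: [-3.3, -0.5, 6.0]
finger_gap: 0.0275
```

Contact at +6 N. Release and rise.

>>> send_rows([
  [0, 0, 0, 0, 0, 0],
  [0, 0, 0, 0, 0, 0],
  [0, 0, 0, 0, 0, 0],
  [0, 0, 0, 0, 0, 0],
  [0, 0, 0, 0, 0, 0],
  [-10, 0, 0, 0, 0, 0],
  [-40, 0, 0, 0, 0, 0],
  [-80, 0, 0, 0, 0, 0],
  [-120, 0, 0, 0, 0, 0],
  [-136, 0, 0, 0, 0, 0],
], claw=70)

```text
clock: 37.55
tcp_pos: [0.5191, 0.1387, 0.1927]
orientation: [0.709, -0.018, 0.705, 0.019]
wrist_force: [0.3, 0.5, 0.2]
finger_gap: 0.0699
```

```bash
python3 go.py 498.5 -409 190 -11
python3 - <<'E'
from h import *
s=cam("scene"); cv2.imwrite("pics/a17.png",cv2.resize(s["frame"][170:350,300:440],None,fx=4,fy=3.3,interpolation=cv2.INTER_CUBIC))
E
```

```text
shift [   2.4 -545.9  -49. ] turn [14.   0.3 -0. ]
shift [   2.4 -545.9  -49. ] turn [-1.66e+02  1.00e-01  4.00e-01]
tcp [519.1 138.7 192.7] t 37.55 gap 69.9 F [0.3 0.5 0.2] j [ 0.11  0.25 -0.13  1.18 -0.    0.06]
```

View pics/a17.png

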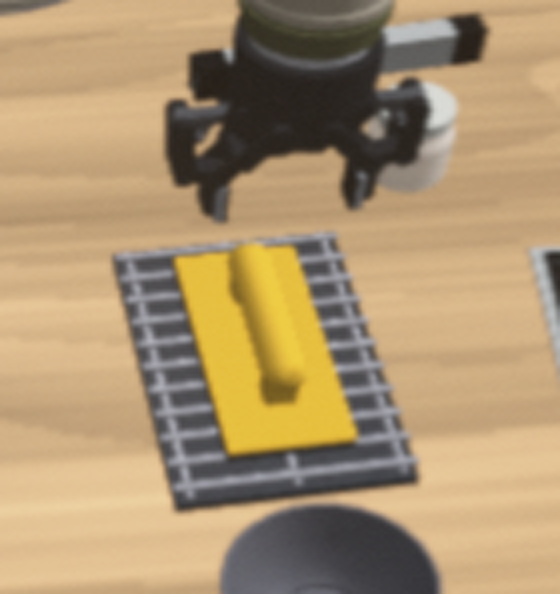

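>>> send_rows([
  [0, -546, -49, 14, 0, 0],
  [0, -546, -49, 14, 0, 0],
  [0, -546, -49, 14, 0, 0],
  [0, -546, -49, 14, 0, 0],
  [0, -546, -49, 14, 0, 0],
  [0, -546, -49, 14, 0, 0],
  [0, -546, -49, 14, 0, 0],
  [0, -546, -49, 14, 0, 0],
  [0, -546, -49, 14, 0, 0],
  [0, -546, -49, 14, 0, 0],
], claw=85)

```text
clock: 38.85
tcp_pos: [0.4958, -0.4126, 0.187]
orientation: [0.703, 0.07, 0.704, -0.069]
wrist_force: [-0.3, 0.8, 0.2]
finger_gap: 0.0847
```

```bash
python3 go.py 498.5 -409.5 70 -11
python3 - <<'E'
from h import *
t=cam("top"); print("float plate",rect(t,mask(t,(20,100,80),(35,255,255),(250,160,302,250)),.036,3))
cv2.imwrite("pics/a18.png",cv2.resize(t["frame"][130:290,130:430],None,fx=2.6,fy=2.6))
E
```

```text
shift [117.    3.5   2.3] turn [-0.3 -0.1 -0. ]
shift [117.    3.5   2.3] turn [ 1.797e+02 -1.000e-01  2.000e-01]
tcp [ 495.8 -412.6  187. ] t 38.85 gap 84.7 F [-0.3  0.8  0.2] j [-0.82  0.47  0.17  1.27 -0.   -0.62]
float plate (array([519.3, 138.1, 180.2,  81.9,   3. ]), array([255, 169], dtype=int32), array([289, 238], dtype=int32))
```

View pics/a18.png

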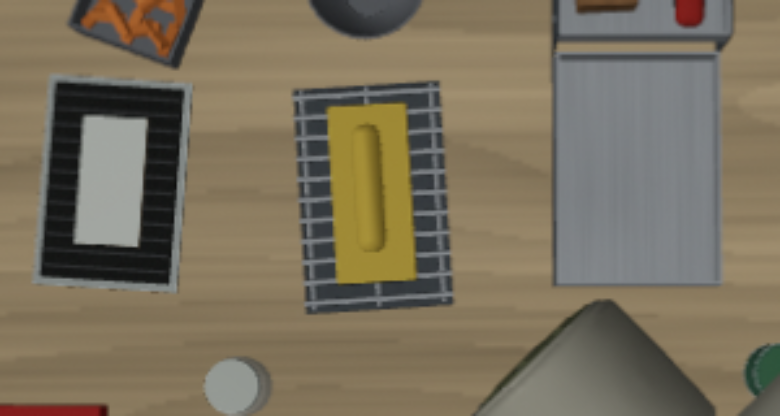

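The float plate measures (519.3, 138.1), yaw 3.0, against the rack at (517.5, 138.4), yaw 3.0. It sits flat on the wires. Now the case again.

>>> send_rows([
  [50, 2, 2, 0, 0, 0],
  [100, 2, 2, 0, 0, 0],
  [115, 2, 2, 0, 0, 0],
  [117, 2, 2, 0, 0, 0],
  [117, 2, 2, 0, 0, 0],
  [117, 2, 2, 0, 0, 0],
  [117, 2, 2, 0, 0, 0],
  [117, 2, 2, 0, 0, 0],
  [117, 2, 2, 0, 0, 0],
  [117, 2, 2, 0, 0, 0],
])

```text
clock: 40.15
tcp_pos: [0.4994, -0.4077, 0.0725]
orientation: [0.704, 0.068, 0.704, -0.068]
wrist_force: [-0.4, 0.4, -0.4]
finger_gap: 0.0854
```

```bash
python3 go.py 498.5 -409.5 25 -11
```

```text
shift [47.5 -1.9 -0.5] turn [-0. -0. -0.]
shift [47.5 -1.9 -0.5] turn [180.  -0.   0.]
tcp [ 499.4 -407.7   72.5] t 40.15 gap 85.4 F [-0.4  0.4 -0.4] j [-0.81  0.53 -0.02  1.02 -0.   -0.62]
```

>>> send_rows([
  [10, -2, 0, 0, 0, 0],
  [20, -2, 0, 0, 0, 0],
  [30, -2, 0, 0, 0, 0],
  [38, -2, 0, 0, 0, 0],
  [44, -2, 0, 0, 0, 0],
  [47, -2, 0, 0, 0, 0],
  [48, -2, 0, 0, 0, 0],
  [48, -2, 0, 0, 0, 0],
  [48, -2, 0, 0, 0, 0],
  [48, -2, 0, 0, 0, 0],
])

```text
clock: 41.4
tcp_pos: [0.4992, -0.4098, 0.0248]
orientation: [0.704, 0.068, 0.704, -0.068]
wrist_force: [0.6, -0.7, 0.1]
finger_gap: 0.0848
```

>>> send_rows([
  [0, 0, 0, 0, 0, 0],
  [0, 0, 0, 0, 0, 0],
  [0, 0, 0, 0, 0, 0],
  [0, 0, 0, 0, 0, 0],
  [0, 0, 0, 0, 0, 0],
  [0, 0, 0, 0, 0, 0],
  [0, 0, 0, 0, 0, 0],
  [0, 0, 0, 0, 0, 0],
  [0, 0, 0, 0, 0, 0],
  [0, 0, 0, 0, 0, 0],
], claw=40, newtons=60)

```text
clock: 42.65
tcp_pos: [0.4993, -0.4101, 0.0251]
orientation: [0.704, 0.068, 0.704, -0.068]
wrist_force: [-1.2, -1.0, 5.0]
finger_gap: 0.0624
```

>>> send_rows([
  [-3, 0, 0, 0, 0, 0],
  [-10, 0, 0, 0, 0, 0],
  [-25, 0, 0, 0, 0, 0],
  [-60, 0, 0, 0, 0, 0],
  [-110, 0, 0, 0, 0, 0],
  [-140, 0, 0, 0, 0, 0],
  [-150, 0, 0, 0, 0, 0],
  [-150, 0, 0, 0, 0, 0],
  [-150, 0, 0, 0, 0, 0],
  [-150, 0, 0, 0, 0, 0],
])

```text
clock: 43.9
tcp_pos: [0.4984, -0.409, 0.1727]
orientation: [0.703, 0.069, 0.705, -0.067]
wrist_force: [0.3, -0.0, -2.3]
finger_gap: 0.0628
```

```bash
python3 go.py 541 -131 120 -0.8
python3 - <<'E'
from h import *
s=cam("scene"); cv2.imwrite("pics/a19.png",cv2.resize(s["frame"][150:350,60:320],None,fx=3,fy=3,interpolation=cv2.INTER_CUBIC))
E
```

```text
shift [ 53.2 280.9 -11.2] turn [-10.2  -0.1  -0.1]
shift [ 53.2 280.9 -11.2] turn [169.8  -0.2   0.2]
tcp [ 498.4 -409.   172.7] t 43.9 gap 62.8 F [ 0.3 -0.  -2.3] j [-0.81  0.47  0.14  1.24 -0.   -0.62]
```

View pics/a19.png

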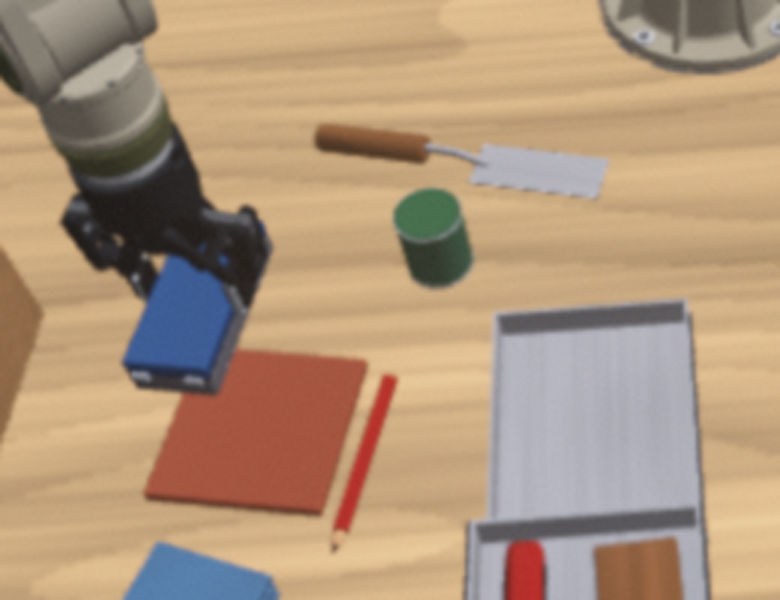

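>>> send_rows([
  [0, 50, -2, -2, 0, 0],
  [0, 105, -4, -4, 0, 0],
  [0, 160, -6, -7, 0, 0],
  [0, 210, -8, -10.2, 0, 0],
  [0, 255, -10, -10.2, 0, 0],
  [15, 281, -11, -10.2, 0, 0],
  [40, 281, -11, -10.2, 0, 0],
  [53, 281, -11, -10.2, 0, 0],
  [53, 281, -11, -10.2, 0, 0],
  [53, 281, -11, -10.2, 0, 0],
])

```text
clock: 45.2
tcp_pos: [0.5424, -0.1325, 0.1221]
orientation: [0.707, 0.005, 0.707, -0.006]
wrist_force: [-0.3, -0.8, -2.5]
finger_gap: 0.0625
```

```bash
python3 go.py 541.5 -131 24 -0.8
python3 - <<'E'
from h import *
s=cam("scene"); cv2.imwrite("pics/a20.png",cv2.resize(s["frame"][190:410,200:320],None,fx=4,fy=2.7,interpolation=cv2.INTER_CUBIC))
E
```

```text
shift [98.1  1.5 -1. ] turn [-0.1  0.   0. ]
shift [98.1  1.5 -1. ] turn [ 1.799e+02  0.000e+00 -1.000e-01]
tcp [ 542.4 -132.5  122.1] t 45.2 gap 62.5 F [-0.3 -0.8 -2.5] j [-0.38  0.34 -0.2   1.04 -0.   -0.37]
```

View pics/a20.png

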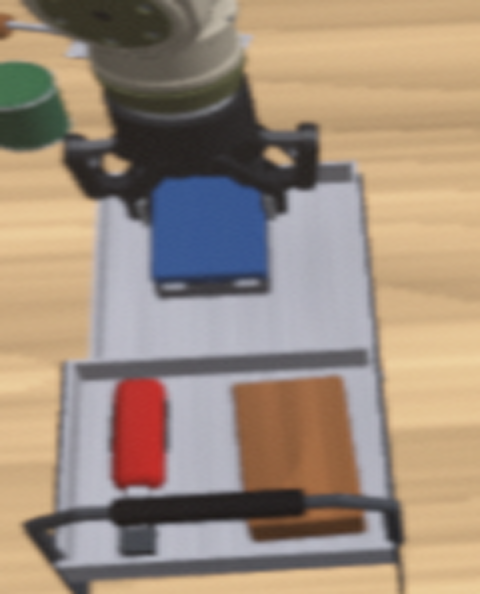

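>>> send_rows([
  [40, 0.5, -1, 0, 0, 0],
  [70, 0.5, -1, 0, 0, 0],
  [85, 0.5, -1, 0, 0, 0],
  [92, 0.5, -1, 0, 0, 0],
  [97, 0.5, -1, 0, 0, 0],
  [97, 0.5, -1, 0, 0, 0],
  [97, 0.5, -1, 0, 0, 0],
  [97, 0.5, -1, 0, 0, 0],
  [97, 0.5, -1, 0, 0, 0],
  [97, 0.5, -1, 0, 0, 0],
])

```text
clock: 46.5
tcp_pos: [0.5411, -0.1313, 0.0246]
orientation: [0.707, 0.005, 0.707, -0.005]
wrist_force: [0.5, 0.3, -2.7]
finger_gap: 0.0626
```

```bash
python3 go.py 541.5 -131 20 -0.8
```

```text
shift [4.6 0.3 0.4] turn [-0.  0.  0.]
shift [4.6 0.3 0.4] turn [180.   0.  -0.]
tcp [ 541.1 -131.3   24.6] t 46.5 gap 62.6 F [ 0.5  0.3 -2.7] j [-0.38  0.43 -0.33  0.82 -0.   -0.37]
```

>>> send_rows([
  [1, 0.3, 0.5, 0, 0, 0],
  [2, 0.3, 0.5, 0, 0, 0],
  [3, 0.3, 0.5, 0, 0, 0],
  [3.5, 0.3, 0.5, 0, 0, 0],
  [4, 0.3, 0.5, 0, 0, 0],
  [4.5, 0.3, 0.5, 0, 0, 0],
  [5, 0.3, 0.5, 0, 0, 0],
  [5, 0.3, 0.5, 0, 0, 0],
  [5, 0.3, 0.5, 0, 0, 0],
  [5, 0.3, 0.5, 0, 0, 0],
])

```text
clock: 47.75
tcp_pos: [0.5415, -0.131, 0.02]
orientation: [0.707, 0.005, 0.707, -0.005]
wrist_force: [-2.9, 0.9, 5.0]
finger_gap: 0.0625
```

Contact at +5 N. Release and rise.

>>> send_rows([
  [0, 0, 0, 0, 0, 0],
  [0, 0, 0, 0, 0, 0],
  [0, 0, 0, 0, 0, 0],
  [0, 0, 0, 0, 0, 0],
  [0, 0, 0, 0, 0, 0],
  [-10, 0, 0, 0, 0, 0],
  [-40, 0, 0, 0, 0, 0],
  [-90, 0, 0, 0, 0, 0],
  [-140, 0, 0, 0, 0, 0],
  [-190, 0, 0, 0, 0, 0],
], claw=85)

```text
clock: 49.0
tcp_pos: [0.5414, -0.1309, 0.212]
orientation: [0.707, 0.005, 0.707, -0.005]
wrist_force: [0.7, -0.4, -0.5]
finger_gap: 0.0854
```

```bash
python3 go.py 400 -400 250 -0.8
```

```text
shift [ -38.  -271.1 -137.4] turn [-0.   0.1  0. ]
shift [ -38.  -271.1 -137.4] turn [ 1.8e+02  0.0e+00 -1.0e-01]
tcp [ 541.4 -130.9  212. ] t 49.0 gap 85.4 F [ 0.7 -0.4 -0.5] j [-0.38  0.28 -0.04  1.24 -0.   -0.37]
```

>>> send_rows([
  [-38, -270, -137, 0, 0, 0],
  [-38, -270, -137, 0, 0, 0],
  [-38, -270, -137, 0, 0, 0],
  [-38, -270, -137, 0, 0, 0],
  [-38, -270, -137, 0, 0, 0],
  [-38, -270, -137, 0, 0, 0],
  [-38, -270, -137, 0, 0, 0],
  [-38, -270, -137, 0, 0, 0],
  [-38, -270, -137, 0, 0, 0],
  [-38, -270, -137, 0, 0, 0],
])

```text
clock: 50.25
tcp_pos: [0.4012, -0.3981, 0.2476]
orientation: [0.707, 0.004, 0.707, -0.005]
wrist_force: [0.5, 0.4, -0.2]
finger_gap: 0.0854
```

Run:
```python
from h import *
t=cam("top");s=cam("scene")
print("case",rect(t,mask(t,(100,100,40),(125,255,255),(345,155,405,238)),.043,5))
print("tile",rect(t,mask(t,(0,0,140),(180,60,255),(156,170,192,232)),.020,3))
print("float",rect(t,mask(t,(20,100,80),(35,255,255),(250,160,302,250)),.036,3))
print("jar",rect(t,mask(t,(0,0,130),(180,50,255),(200,260,240,295)),.08,3))
print("tin",rect(t,mask(t,(50,60,30),(90,255,255),(410,255,450,295)),.07,3))
cv2.imwrite("pics/b1.png",t["frame"]);cv2.imwrite("pics/b2.png",s["frame"])
```

```text
case (array([ 541. , -131.3,  136.8,   60.2,   -1. ]), array([364, 168], dtype=int32), array([387, 220], dtype=int32))
tile (array([535.7, 401.6, 128.3,  62.4,  -4. ]), array([159, 175], dtype=int32), array([185, 224], dtype=int32))
float (array([519.3, 138.1, 180.2,  81.9,   3. ]), array([255, 169], dtype=int32), array([289, 238], dtype=int32))
jar (array([326.6, 273. ,  50.7,  50.2,  62.7]), array([208, 268], dtype=int32), array([228, 289], dtype=int32))
tin (array([ 333.3, -262. ,   63.7,   55.8,   89.3]), array([417, 262], dtype=int32), array([442, 284], dtype=int32))
```

View pics/b1.png

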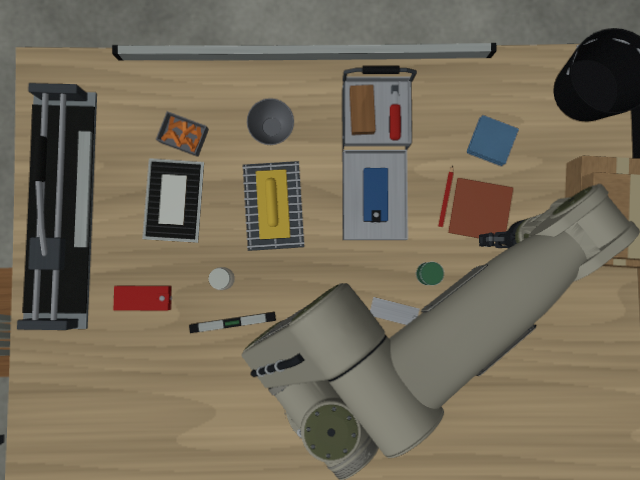

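View pics/b2.png

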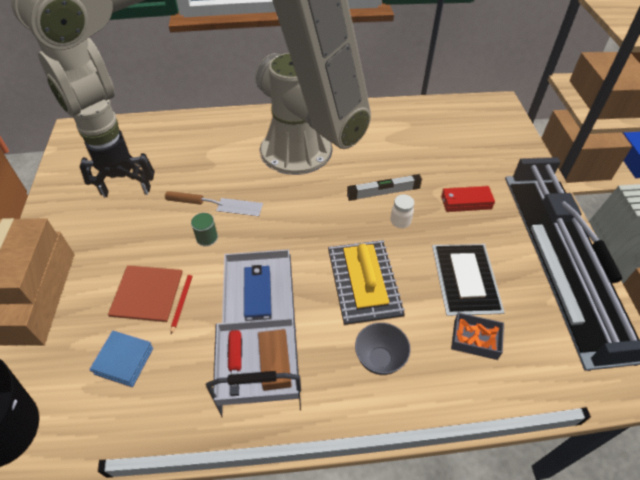

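Both pictures show all three in their places: tile at top (173,200), float at (272,204) and case lid up at (375,194). The jar and tin have not moved, and the arm is clear.

```bash
python3 -c "
from workcell import job; print(job.hand_in())"
```

```text
the job is handed in; nothing more can be done
None
```

The three are changed round and the job was handed in at about 50 s. The case went to the terracotta tile first. Then the white tile went to the scoring pad, the float to the draining rack, and the case into the caddy's front tray.

My last checks from the top camera showed each one within about 2 mm and 0.5° of the middle of its place:

| Thing | Measured x, y (mm), yaw | Its place x, y (mm), yaw |
|---|---|---|
| White tile, white face up, on pad | 535.7, 401.6, −4.0° | 535.7, 402.4, −4.3° |
| Float, on its face, on rack | 519.3, 138.1, 3.0° | 517.5, 138.4, 3.0° |
| Case, lid up, in front tray | 541.0, −131.3, −1.0° | 541, −131, −0.8° |

The jar and tin measured the same as at the start. The highest wrist force in any reading was about 6 N. The arm stood clear of everything with the gripper open.

One measurement was a little off: the case lid came out 137 × 60 mm in the tray instead of 140 × 64. I put that down to the colour mask missing its edge. The top-camera positions rest on a calibration good to about 2 mm. Scene-camera coordinates read up to about 5 mm different for the case and slab early on, so I measured from the top camera and used the scene camera only for visual checks.

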